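# Lay the top on a drawer carcass with a spatula and weigh it down with screw boxes

## Robot

A 6-joint arm with a two-finger parallel gripper is mounted at the origin on the work surface. World frame = base frame: x ahead of the robot, y to its left, z up, the work surface at z = 0. Lengths are in m, angles in rad, forces in N, time in s.
With the tool pointing down it reaches from about 0.3 to 0.775 m from the base axis. Payload 14.6 kg.
Tool frame: the origin (TCP) lies on the front face of the gripper's body, between the roots of the fingers; the fingertips stand 97 mm ahead of it and the grasp point (between the pads) lies 78 mm ahead of it; z points along the fingers, x is the direction in which the jaws open and shut, and the axes are right-handed (so a half turn about z gives the same grasp; the last joint's range is limited). The gripper opens to 94 mm and grips with 3 to 60 N. Pads are 16 mm wide; open, the fingers measure 119 mm over their backs; the gripper's body (75 mm by 177 mm) begins 78 mm behind the grasp point.
Start: joints at [1.261, 0.3, 1.521, -0, 1.321, -0.067], TCP at [0.132, 0.534, 0.303] pointing down, gripper open.
Joint ranges: [-3.03, 3.03], [-0.79, 2.21], [0.23, 2.52], [-1.04, 4.18], [0, 3.07], [-2.55, 2.55]. Speed limits (rad/s): [2.22, 2.22, 2.57, 3.14, 3.14, 3.14].

## Interface

Orientations are given as [roll, pitch, yaw] about the fixed x, y, z axes, in that order (R = Rz(yaw) Ry(pitch) Rx(roll)).
In Python, from station import sensors, camera, ctrl gives the robot as it stands.
- The arm moves only by the tool move_arm, never from a script. Its argument "rows" is text: rows parted by semicolons, each of 6 numbers parted by spaces: the shift along the tool's x, y, z in mm, then the turn, a rotation vector about the tool's x, y, z in rad. In form: x y z wx wy wz; .... A call has 1 to 20 rows; each row shifts and turns the pose as measured when the row begins, along the tool's axes as they then stand; what a row does not reach is not made up. A row lasts 1/8 s, in which the tool goes at most 62.5 mm and 10.7 degrees, less where a joint would pass 70% of its speed; a pose out of reach is approached as far as the arm can. A call with a gripper value outside its range is refused whole. "grip" is the opening, from -1 (shut) to 1 (fully open), set as the call begins (left out, the last holds). The fingers move at their own pace and stop on an object; "newtons" is the grip in N (left out, the last holds). Time passes only in rows, so rows that do not move let the fingers close. It gives the time, the measured TCP pose, the force and the opening at its end, in the units of the state.
- sensors.get_obs(): the state, without advancing time (a new reading comes with each control period).
- camera(name): name is "side" or "top"; returns a dict with "color" (400x640x3 uint8, blue, green, red), "z_map" (400x640 float32, m along the optical axis (not along the pixel's ray), 0 where there is no reading), "mtx" (3x3 intrinsics, pixels), "position" and "attitude" of the camera in the world. Camera axes: x right, y down, z forward; pixel columns grow to the right and rows downward; lengths in m; the calibration is good to about 2 mm. A picture is of the moment at which its call begins.
- ctrl.hand_in(): hands the job in, once; it reports no verdict.
The state is a dict: "time_s": time; "qpos": joint angles; "joint_vel": joint speeds; "tau": joint torques, N m; "ee_pos": TCP position; "eef_rot": TCP orientation; "force": force on the tool from outside, world axes, zero at the start; "moment": the same for the moment, N m; "grip_width": finger opening in m.
Only numpy, scipy, OpenCV 4.12 (cv2) and the standard library are available. Lean on these libraries where they do the work, as an engineer would, in place of code of your own. Each camera call takes 0.05 s, during which the arm holds its last target.

## Task

Slide the spatula under the green-edged panel and carry it from the pale battens to the little drawer carcass, laying it squarely on the two side rails without letting the fingers touch it, since the paint on its edges is still tacky. Then pull the spatula out, put it back on its mat, and weigh the panel down with every screw box there is, stacked flat on the middle of it in one square column with their long sides running the way of the rails. Leave the drill, the hinge jig and the angle bracket where they are.

Things in the scene. Friction and masses are not known exactly. Their poses are not given: they have to be found in the camera images.
- spatula: lifting spatula, 0.2 kg: steel blade 120 (x) x 64 (y) x 3; at its heel (x = -60) a neck, 10 dia, rises to a red flat-sided handle (x -150 to -75, 22 wide, z 55 to 83) parallel to the blade. Origin: centre of the blade's underside, x to its free edge, away from the handle, z up. Stands steadily on its blade. Keep what it lifts clear of the neck (beyond x = -50).
- spatula_grip (a point): middle of the spatula's red handle, 110 behind the spatula's origin (its -x) and 69 above the blade's underside; pinch the handle across its 22 mm width here
- panel: square plywood panel with green painted edges, 120 x 120 x 6 thick, 0.09 kg; origin at the centre of its underside, z up. It starts lying across the two rests, its middle within about 5 mm of theirs.
- rests: two pale fixed parallel battens, each 160 long (x) x 12 wide x 18 high, 82 clear between them (inner faces at y = -41, 41); origin midway between them at the level of the cabinet top. The gap is open at both ends; there is room for the spatula before the -x end, to the robot's right.
- carcass: fixed wooden drawer carcass without a top, 120 x 120: two rails 120 long (x), 12 wide, 30 high, 96 clear between them (inner faces at y = -48, 48), floor 3 thick, back board 22 high at the +x end (inner face x = 52), open at the -x end, to the robot's right. Origin: centre, at cabinet top level, z up; a panel on the rails has its underside 30 above.
- mat: black rubber tool mat, fixed, 230 (x) x 100 (y) x 3 thick; origin at the centre of its underside, so its top is 3 above it
- box0: closed yellow screw box with a black band and a white blank label on its lid, 70 long (its x) x 50 wide (its y) x 30 high, about 0.3 kg; origin at the centre of its underside, z up. May be absent. Starts lid up, flat on the cabinet top; either way up will do in the column.
- box1: closed blue screw box with a black band and a white blank label on its lid, 70 long (its x) x 50 wide (its y) x 30 high, about 0.3 kg; origin at the centre of its underside, z up. May be absent. Starts lid up, flat on the cabinet top; either way up will do in the column.
- box2: closed green screw box with a black band and a white blank label on its lid, 70 long (its x) x 50 wide (its y) x 30 high, about 0.3 kg; origin at the centre of its underside, z up. May be absent. Starts lid up, flat on the cabinet top; either way up will do in the column.
- box3: closed brown cardboard screw box with a black band and a white blank label on its lid, 70 long (its x) x 50 wide (its y) x 30 high, about 0.3 kg; origin at the centre of its underside, z up. May be absent. Starts lid up, flat on the cabinet top; either way up will do in the column.
- drill: bystander: blue cordless drill driver standing on its black battery (75 x 110), 205 high; origin at the centre of the battery's underside
- jig: bystander: black plastic hinge jig, 50 (x) x 130 (y) x 26 high, origin at the centre of its underside
- bracket: bystander: steel angle bracket, 60 x 40 foot with a 60 high upright flange, origin at the centre of the foot's underside
Not all that is in view belongs to the job. Of the things shaped like the mat, the black one is meant.

How it is judged:
By the outcome, as a careful person would: the job done as asked, in the order asked, and still so for the second after the job is handed in, with the robot touching nothing.
Of box0, box1, box2, box3 only 2 to 4 are there at a start; the rules pass over those that are not, and their reading is None.
At some moment in a run one of box0, box1, box2, box3 may be knocked a few centimetres aside while the robot is not near it.
It also fails if it takes over 210 s, if anything falls off the work surface, if the arm or the gripper's body presses on something with over 40 N, if the wrist force passes 120 N, or if a joint passes its speed limit or range.

## Working session

There is one attempt and no reset: what is moved stays moved. The work goes in short steps, Python scripts to look and compute and a tool call to move; the robot and the scene stay as the last step left them, time stands still between calls to the robot, and variables do not carry over. Pictures are saved under pics/ and viewed, and the job is handed in when it is done.

Besides the shell and the picture viewer there is one more tool, called by a JSON object that holds its "fn" and its "kwargs", one argument or row to a line. move_arm: Moves the arm, as the interface text tells. Its arguments: {"type":"object","properties":{"rows":{"type":"string"},"grip":{"type":"number"},"newtons":{"type":"number"}},"required":["rows"]}

```bash
ls; mkdir -p pics
cat > h.py <<'E'
import numpy as np, cv2
from station import sensors, camera, ctrl
from scipy.spatial.transform import Rotation as R
def snap(n,f=None):
    c=camera(n)
    if f: cv2.imwrite('pics/'+f,c['color'])
    return c
E
python3 - <<'E'
from h import *
for n in('top','side'):
    c=snap(n,n+'0.png'); print(n,c['mtx'],c['position'],c['attitude'])
print(sensors.get_obs())
E
```

```text
pics
top [[378.31302029   0.         317.02401693]
 [  0.         378.31302029 198.96419906]
 [  0.           0.           1.        ]] [ 0.34978061 -0.13287497  1.29561174] [-3.02301148  0.00898386 -1.54465781]
side [[447.67133687   0.         320.53216319]
 [  0.         447.67133687 197.03734204]
 [  0.           0.           1.        ]] [0.40147964 0.73703219 1.10522876] [-2.45250714e+00 -2.35579677e-03 -3.02871668e+00]
{'time_s': 0.1, 'qpos': array([ 1.26142081e+00,  3.00427395e-01,  1.52152976e+00, -3.15030220e-05,
        1.32073614e+00, -6.65799751e-02]), 'joint_vel': array([-0.00057525, -0.00205047,  0.00082062,  0.00043078,  0.00087926,
       -0.00062601]), 'tau': array([ 1.90902210e-03, -5.32645226e+01, -3.53282654e+01,  7.09974580e-02,
        2.34579819e-02, -9.17158445e-05]), 'ee_pos': array([0.1321827 , 0.53373128, 0.30213196]), 'eef_rot': array([-3.14154987e+00,  1.10024263e-03,  1.32800862e+00]), 'force': array([ 0.48968859,  0.33045112, -0.27270542]), 'moment': array([ 0.0097094 , -0.00577529,  0.01746485]), 'grip_width': 0.09380714759534817}
```

View pics/top0.png

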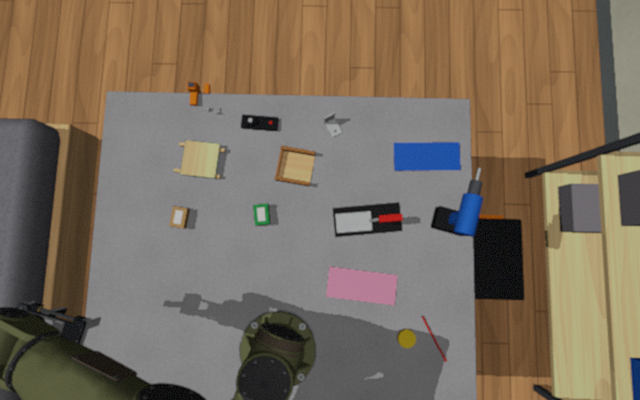

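View pics/side0.png

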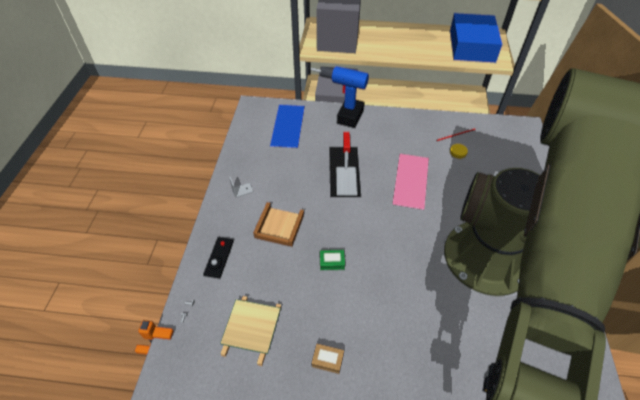

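The top view shows the panel at (203,159), carcass (297,166), mat with spatula (367,220, handle to the right), green box (262,215) and brown box (179,217). No yellow or blue box is visible, but I'll check behind the arm later. Next I'll zoom in for colours.

```bash
cat >> h.py <<'E'
def ray(c,uv,z):
    uv=np.atleast_2d(uv).astype(float);K=c['mtx']
    d=np.c_[(uv[:,0]-K[0,2])/K[0,0],(uv[:,1]-K[1,2])/K[1,1],np.ones(len(uv))]
    d=d@R.from_euler('xyz',c['attitude']).as_matrix().T
    p=np.array(c['position']);return (p+d*((z-p[2])/d[:,2])[:,None])[:,:2]
def proj(c,P):
    P=np.atleast_2d(P);m=R.from_euler('xyz',c['attitude']).as_matrix()
    q=(P-np.array(c['position']))@m;K=c['mtx'];return q[:,:2]/q[:,2:]*K[0,0]+K[:2,2]
def cloud(c):
    K=c['mtx'];z=c['z_map'];v,u=np.mgrid[:400,:640]
    P=np.stack([(u-K[0,2])/K[0,0]*z,(v-K[1,2])/K[1,1]*z,z],-1)
    return P@R.from_euler('xyz',c['attitude']).as_matrix().T+np.array(c['position'])
def zoom(c,x0,y0,x1,y1,f,s):
    cv2.imwrite('pics/'+f,cv2.resize(c['color'][y0:y1,x0:x1],None,fx=s,fy=s,interpolation=cv2.INTER_NEAREST))
E
python3 - <<'E'
from h import *
c=snap('top'); zoom(c,160,80,420,250,'z1.png',3)
s=snap('side'); zoom(s,190,120,390,390,'z2.png',2.2)
P=cloud(c); 
for u,v in [(203,159),(297,166),(352,222),(390,218),(262,215),(179,217),(300,250),(120,150)]: print(u,v,P[v,u].round(4))
P=cloud(s)
for u,v in [(250,325),(332,258),(328,357),(345,180),(347,142),(280,222),(300,300)]: print(u,v,P[v,u].round(4))
E
```

```text
203 159 [ 0.3498 -0.1329  1.2956]
297 166 [ 6.176e-01 -4.440e-02  5.000e-04]
352 222 [ 0.4268 -0.2381  0.0101]
390 218 [ 0.4379 -0.3522  0.0901]
262 215 [0.4415 0.0659 0.0285]
179 217 [0.4275 0.3442 0.031 ]
300 250 [ 0.3279 -0.0641  0.0023]
120 150 [ 0.6602  0.5814 -0.0014]
250 325 [0.6301 0.2878 0.0206]
332 258 [0.442  0.0719 0.0289]
328 357 [0.4248 0.3487 0.0272]
345 180 [ 0.4293 -0.247   0.003 ]
347 142 [ 0.4338 -0.3426  0.0836]
280 222 [ 0.6136 -0.056  -0.0007]
300 300 [ 0.516   0.1942 -0.0012]
```

View pics/z1.png

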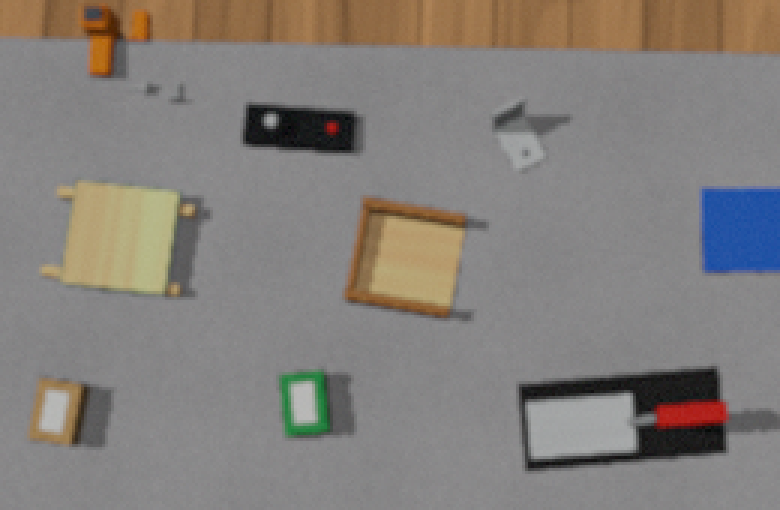

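View pics/z2.png

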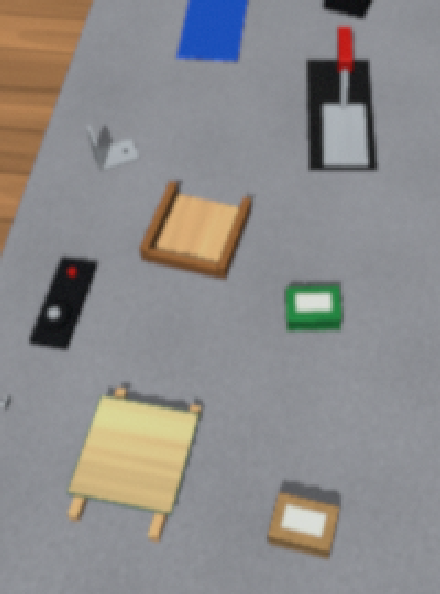

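```bash
cat >> h.py <<'E'
def big(m,box,k=0):
    x0,y0,x1,y1=box;o=np.zeros_like(m);o[y0:y1,x0:x1]=m[y0:y1,x0:x1]
    if k:o=cv2.morphologyEx(o,cv2.MORPH_OPEN,np.ones((k,k),np.uint8))
    n,l,s,_=cv2.connectedComponentsWithStats(o)
    if n<2:return o
    return ((l==1+np.argmax(s[1:,4]))*255).astype(np.uint8)
UP=6
def rectw(c,m,z):
    # sub-pixel outline: upsampled mask edge, cast on plane z, min-area rectangle
    M=cv2.GaussianBlur(cv2.resize(m,None,fx=UP,fy=UP,interpolation=cv2.INTER_LINEAR),(0,0),UP*.4)
    cs=cv2.findContours((M>127).astype(np.uint8),cv2.RETR_EXTERNAL,cv2.CHAIN_APPROX_NONE)[0]
    q=max(cs,key=len)[:,0]; p=ray(c,(q+.5)/UP-.5,z)
    (x,y),(w,h),a=cv2.minAreaRect((p*1000).astype(np.float32))
    mu=cv2.moments((p*1000).astype(np.float32)); 
    return np.round([x,y,w,h,a],1), np.round([mu['m10']/mu['m00'],mu['m01']/mu['m00']],1)
def hsv(c): return cv2.cvtColor(c['color'],cv2.COLOR_BGR2HSV)
E
python3 - <<'E'
from h import *
B={'top':dict(panel=(165,130,240,190),carc=(265,140,325,195),gbox=(245,200,275,235),bbox=(160,200,192,235),blade=(325,195,376,245),handle=(370,205,405,235),mat=(325,195,410,245)),
 'side':dict(panel=(210,285,295,370),carc=(245,195,315,250),gbox=(310,240,355,275),bbox=(300,335,355,378),blade=(325,160,365,200),handle=(335,125,360,158),mat=(322,140,366,205))}
for n in B:
    c=snap(n);H=hsv(c);g=H[...,2];S=H[...,1]
    wood=((S>60)&(g>90)).astype(np.uint8)*255
    b=B[n]
    print(n,'panel',rectw(c,big(wood,b['panel'],7),.024))
    print(' carc30',rectw(c,big(wood,b['carc']),.03))
    print(' gbox',rectw(c,big(((S>100)).astype(np.uint8)*255,b['gbox']),.03))
    for k in('gbox','bbox'):
        print(' label',k,rectw(c,big(((g>170)&(S<60)).astype(np.uint8)*255,b[k]),.03))
    print(' bbox',rectw(c,big(wood,b['bbox']),.03))
    print(' blade',rectw(c,big(((g>150)&(S<60)).astype(np.uint8)*255,b['blade'],5),.006))
    print(' handle',rectw(c,big(((g>100)&(S>150)).astype(np.uint8)*255,b['handle']),.003+.083 if n=='top' else .086))
    print(' mat',rectw(c,cv2.morphologyEx(big(((g<60)|(S>150)|(g>160)).astype(np.uint8)*255,b['mat']),cv2.MORPH_CLOSE,np.ones((3,3),np.uint8)),.003))
    st=cv2.subtract(big(wood,b['panel']),cv2.dilate(big(wood,b['panel'],7),np.ones((3,3))))
    nn,l,s,ce=cv2.connectedComponentsWithStats(st)
    for i in range(1,nn):
        if s[i,4]>3: print('  stub',s[i,4],ce[i].round(1),ray(c,ce[i],.018).round(4))
E
```

```text
top panel (array([630.7, 290. , 123.6, 123.4,  86.6]), array([629.8, 290.9]))
 carc30 (array([614.2, -39.2, 124.3, 124.7,  81.1]), array([614.1, -39. ]))
 gbox (array([444.3,  68.4,  71.7,  52.1,   8.1]), array([444.4,  68.2]))
 label gbox (array([445.1,  69.7,  43.9,  24.4,   7. ]), array([445.1,  70.2]))
 label bbox (array([428.9, 349.5,  27.4,  46.7,  82.7]), array([429.2, 349.4]))
 bbox (array([428.6, 348.2,  52.7,  72.4,  82.7]), array([428.7, 348.2]))
 blade (array([ 428.3, -242.1,   61.8,  116.7,    5.9]), array([ 428. , -242.1]))
 handle (array([ 439.6, -352.8,   26.2,   76.3,    6.2]), array([ 439.5, -352.5]))
 mat (array([ 438.9, -292.8,   97.6,  232.2,    6.7]), array([ 446.7, -327.7]))
  stub 13 [180.6 143.6] [[0.6833 0.3613]]
  stub 30 [221.4 149.5] [[0.6659 0.218 ]]
  stub 21 [176.7 170.3] [[0.589  0.3682]]
  stub 15 [217.8 176.3] [[0.5716 0.2253]]
side panel (array([627.6, 289.5, 126.1, 121.9,  85. ]), array([627.4, 289. ]))
 carc30 (array([611.9, -30.2, 139.3, 125.7,  81.5]), array([612.6, -23. ]))
 gbox (array([441.3,  76.8,  69.8,  64.4,   6.5]), array([442.2,  76.3]))
 label gbox (array([442.3,  69.2,  47.3,  28.9,   6.6]), array([443.1,  68.3]))
 label bbox (array([426.3, 347.3,  28.3,  47.4,  82.3]), array([426.3, 347.3]))
 bbox (array([426.4, 351.7,  59.8,  71.4,  82.2]), array([426.3, 351.3]))
 blade (array([ 425.5, -243.9,   62.7,  114.8,    5.2]), array([ 426.2, -243.8]))
 handle (array([ 434.9, -343.5,   23.3,   93.9,    2.8]), array([ 435.8, -342.8]))
 mat (array([ 437.9, -307.8,   97.1,  263. ,    6.6]), array([ 445.1, -329.5]))
  stub 20 [244.  297.6] [[0.6628 0.2138]]
  stub 12 [278.3 304.8] [[0.5686 0.2238]]
  stub 56 [224.1 351. ] [[0.6796 0.3596]]
  stub 72 [260.7 358.7] [[0.5867 0.3679]]
```

```bash
cat >> h.py <<'E'
def to(p,yaw=None,rpy=None,n=None):
    """report the turn (tool rotvec) needed and, after it, the shift in tool mm"""
    o=sensors.get_obs();r0=R.from_euler('xyz',o['eef_rot'])
    yaw=o['eef_rot'][2] if yaw is None else yaw
    r1=R.from_euler('xyz',[np.pi,0,yaw]) if rpy is None else R.from_euler('xyz',rpy)
    d=np.array(p)-o['ee_pos']
    print('t',round(o['time_s'],2),'pos',o['ee_pos'].round(4),'rot',o['eef_rot'].round(4),'F',o['force'].round(1),'M',o['moment'].round(2),'w',round(o['grip_width'],4))
    print(' turn',(r0.inv()*r1).as_rotvec().round(4),'shift after turn',(r1.inv().apply(d)*1000).round(1),'shift before turn',(r0.inv().apply(d)*1000).round(1))
E
python3 - <<'E'
from h import *
to([.45,.25,.3],.105)
E
```

```text
t 0.3 pos [0.1322 0.5338 0.3024] rot [-3.1416e+00  4.0000e-04  1.3280e+00] F [ 0.1 -0.3 -0.4] M [ 0.01  0.01 -0.07] w 0.0942
 turn [2.000e-04 4.000e-04 1.223e+00] shift after turn [286.3 315.6   2.4] shift before turn [-199.1  376.7    2.5]
```

{"fn": "move_arm", "kwargs": {
  "rows": "0 0 0 0 0 0.175; 0 0 0 0 0 0.175; 0 0 0 0 0 0.175; 0 0 0 0 0 0.175; 0 0 0 0 0 0.175; 0 0 0 0 0 0.175; 0 0 0 0 0 0.175",
  "grip": 0.2
}}

```text
time_s: 1.18
ee_pos: [0.1322, 0.5337, 0.3019]
eef_rot: [3.14, 0.001, 0.064]
force: [0.2, 0.4, 0.5]
grip_width: 0.0564
```

Run:
```python
from h import *
to([.45,.25,.3],.105)
```

```text
t 1.18 pos [0.1322 0.5337 0.3019] rot [3.1402e+00 6.0000e-04 6.4400e-02] F [0.2 0.4 0.5] M [-0.1   0.12 -0.06] w 0.0564
 turn [ 0.0014  0.0006 -0.0406] shift after turn [286.4 315.4   1.9] shift before turn [298.9 303.5   2.2]
```

{"fn": "move_arm", "kwargs": {
  "rows": "42 43 0 0 0 -0.02; 42 43 0 0 0 -0.02; 42 43 0 0 0 0; 42 43 0 0 0 0; 42 43 0 0 0 0; 42 43 0 0 0 0; 40 43 0 0 0 0; 0 60 0 0 0 0;0 60 0 0 0 0;0 60 0 0 0 0;0 60 0 0 0 0;0 60 0 0 0 0;0 60 0 0 0 0;0 60 0 0 0 0;0 60 0 0 0 0;0 60 0 0 0 0;0 0 0 0 0 0"
}}

```text
time_s: 3.3
ee_pos: [0.5155, -0.3034, 0.3018]
eef_rot: [3.141, -0.001, 0.103]
force: [0.1, 1.6, 0.2]
grip_width: 0.0564
```

Run:
```python
from h import *
to([.4385,-.352,.20],.105)
snap('top','t1.png');snap('side','s1.png')
```

```text
t 3.3 pos [ 0.5155 -0.3034  0.3018] rot [ 3.1406e+00 -8.0000e-04  1.0280e-01] F [0.1 1.6 0.2] M [-0.07 -0.01 -0.01] w 0.0564
 turn [ 0.001  -0.0008 -0.0022] shift after turn [-81.7  40.3 101.8] shift before turn [-81.7  40.3 101.8]
```

View pics/t1.png

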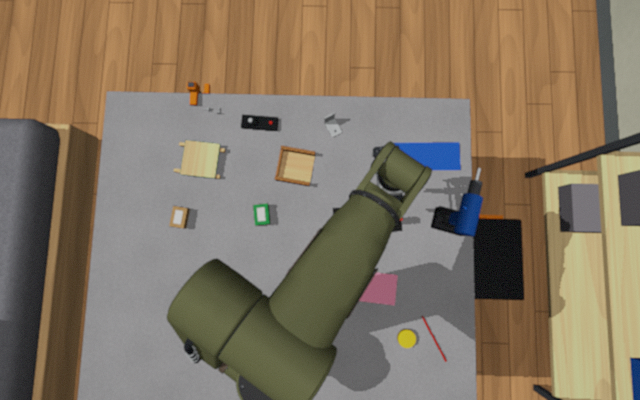

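View pics/s1.png

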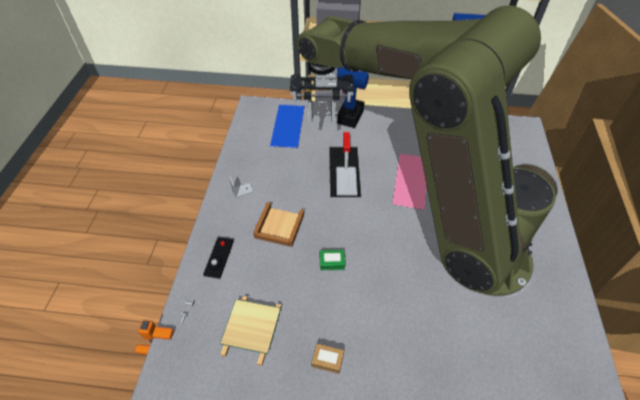

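Only the green and brown boxes exist, since the area that was hidden is now clear. Next: grip the spatula.

{"fn": "move_arm", "kwargs": {
  "rows": "-40 20 30 0 0 0; -40 20 40 0 0 0; -1 0 32 0 0 0; 0 0 0 0 0 0; 0 0 0 0 0 0"
}}

```text
time_s: 4.03
ee_pos: [0.4402, -0.3437, 0.2011]
eef_rot: [3.138, -0.005, 0.114]
force: [0.0, 0.0, 1.3]
grip_width: 0.0564
```

Run:
```python
from h import *
to([.4385,-.352,.15],.105)
s=snap('side');zoom(s,270,60,430,210,'z3.png',4)
```

```text
t 4.03 pos [ 0.4402 -0.3437  0.2011] rot [ 3.1382 -0.0048  0.114 ] F [0.  0.  1.3] M [-0.07  0.06 -0.02] w 0.0564
 turn [ 0.0034 -0.0048  0.009 ] shift after turn [-2.5  8.1 51.1] shift before turn [-2.8  7.9 51.1]
```

View pics/z3.png

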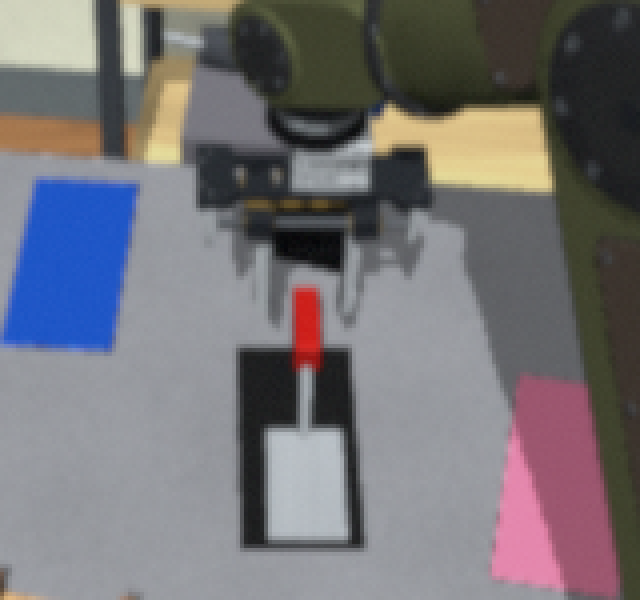

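{"fn": "move_arm", "kwargs": {
  "rows": "-2 8 0 0.003 -0.005 0.009; 0 0 25 0 0 0; 0 0 18 0 0 0; 0 0 4 0 0 0; 0 0 0 0 0 0"
}}

```text
time_s: 4.7
ee_pos: [0.4411, -0.3535, 0.1568]
eef_rot: [3.137, -0.003, 0.106]
force: [-0.0, -0.1, -0.6]
grip_width: 0.0564
```

Run:
```python
from h import *
to([.4385,-.352,.15],.105)
```

```text
t 4.7 pos [ 0.4411 -0.3535  0.1568] rot [ 3.1367 -0.0034  0.1055] F [-0.  -0.1 -0.6] M [-0.09  0.09 -0.01] w 0.0564
 turn [ 0.0049 -0.0034  0.0005] shift after turn [-2.4 -1.7  6.8] shift before turn [-2.4 -1.8  6.8]
```

{"fn": "move_arm", "kwargs": {
  "rows": "-2 -1.5 5 0.005 -0.003 0; -0.5 0 2 0.002 -0.001 0; 0 0 0 0 0 0; 0 0 0 0 0 0"
}}

```text
time_s: 5.2
ee_pos: [0.4386, -0.3525, 0.1508]
eef_rot: [-3.141, -0.0, 0.105]
force: [0.2, 0.4, 0.3]
grip_width: 0.0567
```

Run:
```python
from h import *
to([.4385,-.352,.15],.105)
```

```text
t 5.2 pos [ 0.4386 -0.3525  0.1508] rot [-3.1405e+00 -4.0000e-04  1.0550e-01] F [0.2 0.4 0.3] M [-0.09  0.08 -0.03] w 0.0567
 turn [-0.001  -0.0004  0.0005] shift after turn [-0.1 -0.5  0.8] shift before turn [-0.1 -0.5  0.8]
```

{"fn": "move_arm", "kwargs": {
  "rows": "0 0 0 0 0 0; 0 0 0 0 0 0; 0 0 0 0 0 0; 0 0 0 0 0 0; 0 0 0 0 0 0; 0 0 0 0 0 0",
  "grip": -1,
  "newtons": 55
}}

```text
time_s: 5.95
ee_pos: [0.4387, -0.3525, 0.151]
eef_rot: [-3.141, -0.001, 0.106]
force: [-0.4, -0.0, 1.3]
grip_width: 0.0219
```

Run:
```python
from h import *
to([.4385,-.352,.15],.105)
```

```text
t 5.95 pos [ 0.4387 -0.3525  0.151 ] rot [-3.1408e+00 -6.0000e-04  1.0560e-01] F [-0.4 -0.   1.3] M [-0.06  0.09 -0.03] w 0.0219
 turn [-0.0008 -0.0006  0.0006] shift after turn [-0.1 -0.6  1. ] shift before turn [-0.1 -0.6  1. ]
```

{"fn": "move_arm", "kwargs": {
  "rows": "0 0 -20 0 0 0; 0 0 -40 0 0 0; 0 0 -40 0 0 0; 0 0 0 0 0 0; 0 0 0 0 0 0"
}}

```text
time_s: 6.58
ee_pos: [0.438, -0.3522, 0.2514]
eef_rot: [-3.138, 0.002, 0.106]
force: [-0.8, 0.1, -2.4]
grip_width: 0.0218
```

Run:
```python
from h import *
to([.55,-.02,.26],-.12)
s=snap('side');zoom(s,270,60,430,210,'z4.png',4)
c=snap('top')
for n,c,b in (('t',c,(325,170,380,260)),('s',s,(300,120,380,200))):
    H=hsv(c);m=big(((H[...,2]>150)&(H[...,1]<60)).astype(np.uint8)*255,b,5)
    P=cloud(c)[cv2.erode(m,np.ones((5,5)))>0]; P=P[P[:,2]>.01];print(n,len(P))
    if len(P)>20:
        A=np.c_[P[:,:2]-P[:,:2].mean(0),np.ones(len(P))];print(n,P.mean(0).round(4),np.linalg.lstsq(A,P[:,2],rcond=None)[0].round(4))
```

```text
t 6.58 pos [ 0.438  -0.3522  0.2514] rot [-3.1379e+00  2.4000e-03  1.0560e-01] F [-0.8  0.1 -2.4] M [-0.17  0.03  0.  ] w 0.0218
 turn [-0.0034  0.0028  0.2256] shift after turn [  71.4 -343.2   -8.6] shift before turn [ 146.4 -318.5   -7.8]
t 423
t [ 0.4291 -0.2342  0.1077] [0.0123 0.0038 0.1077]
s 442
s [ 0.4238 -0.2073  0.1464] [0.337  0.9965 0.1464]
```

View pics/z4.png

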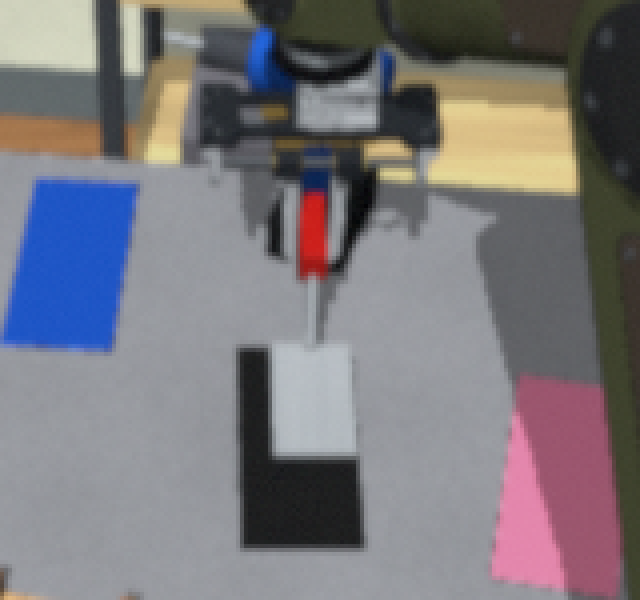

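{"fn": "move_arm", "kwargs": {
  "rows": "0 0 0 0 0 0.1; 0 0 0 0 0 0.1; 0 0 0 0 0 0.02; 0 0 0 0 0 0"
}}

```text
time_s: 7.18
ee_pos: [0.4375, -0.3517, 0.2472]
eef_rot: [-3.135, 0.009, -0.118]
force: [-0.4, -0.6, -2.2]
grip_width: 0.0219
```

Run:
```python
from h import *
to([.5943,.0271,.25],-.1205)
```

```text
t 7.17 pos [ 0.4375 -0.3517  0.2472] rot [-3.1347  0.0086 -0.1183] F [-0.4 -0.6 -2.2] M [-0.13  0.05 -0.02] w 0.0219
 turn [-0.0069  0.0086  0.0021] shift after turn [ 110.1 -394.9   -2.8] shift before turn [ 111.  -394.7   -1. ]
```

{"fn": "move_arm", "kwargs": {
  "rows": "14 -50 -1 -0.003 0.004 0; 14 -50 0 -0.003 0.004 0; 14 -50 0 0 0 0; 14 -50 0 0 0 0; 14 -50 0 0 0 0; 14 -50 0 0 0 0; 10 -40 0 0 0 0; 5 -20 0 0 0 0; 0 0 0 0 0 0; 0 0 0 0 0 0"
}}

```text
time_s: 8.43
ee_pos: [0.5796, 0.0052, 0.2458]
eef_rot: [-3.141, 0.004, -0.102]
force: [-0.3, -0.1, -1.0]
grip_width: 0.0216
```

Run:
```python
from h import *
to([.5943,.0271,.25],-.1205)
```

```text
t 8.43 pos [0.5796 0.0052 0.2458] rot [-3.1408  0.0041 -0.1023] F [-0.3 -0.1 -1. ] M [-0.22  0.08  0.02] w 0.0216
 turn [-0.0007  0.0041  0.0182] shift after turn [ 12.  -23.5  -4.2] shift before turn [ 12.4 -23.3  -4.2]
```

{"fn": "move_arm", "kwargs": {
  "rows": "6 -12 0 -0.001 0.004 0.018; 6 -10 0 0 0 0; 0 0 20 0 0 0; 0 0 30 0 0 0; 0 0 10 0 0 0; 0 0 0 0 0 0; 0 0 0 0 0 0"
}}

```text
time_s: 9.3
ee_pos: [0.5967, 0.0264, 0.1864]
eef_rot: [-3.142, -0.004, -0.123]
force: [0.3, 0.0, -2.6]
grip_width: 0.0219
```

Run:
```python
from h import *
to([.5943,.0271,.155],-.1205)
c=snap('top');zoom(c,160,110,330,210,'z5.png',4)
s=snap('side');zoom(s,190,180,350,380,'z6.png',3)
for n,c,b in (('t',c,(215,130,280,200)),('s',s,(230,240,320,305))):
    H=hsv(c);m=big(((H[...,2]>150)&(H[...,1]<40)).astype(np.uint8)*255,b,5)
    z=sensors.get_obs()['ee_pos'][2]-.145
    print(n,rectw(c,m,z))
    P=cloud(c)[cv2.erode(m,np.ones((3,3)))>0];print(P.mean(0) if len(P) else 0)
```

```text
t 9.3 pos [0.5967 0.0264 0.1864] rot [-3.1415 -0.0035 -0.1234] F [ 0.3  0.  -2.6] M [-0.16  0.03 -0.  ] w 0.0219
 turn [-0.0001 -0.0035 -0.0029] shift after turn [-2.5 -0.4 31.4] shift before turn [-2.6 -0.4 31.4]
t (array([702.2, 204.1,  55.5,  68.4,   1.3]), array([704.5, 203.9]))
[0.70917841 0.20821538 0.02531038]
s (array([596. , 136.5, 250.2, 200.3,   6.6]), array([590.8, 135.7]))
[0.59482299 0.12300957 0.01051241]
```

View pics/z5.png

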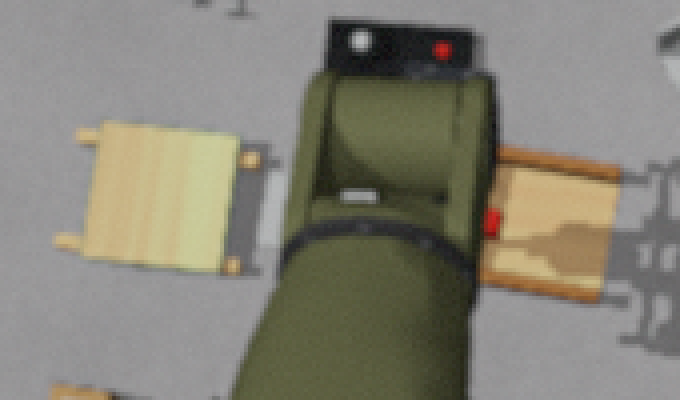

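View pics/z6.png

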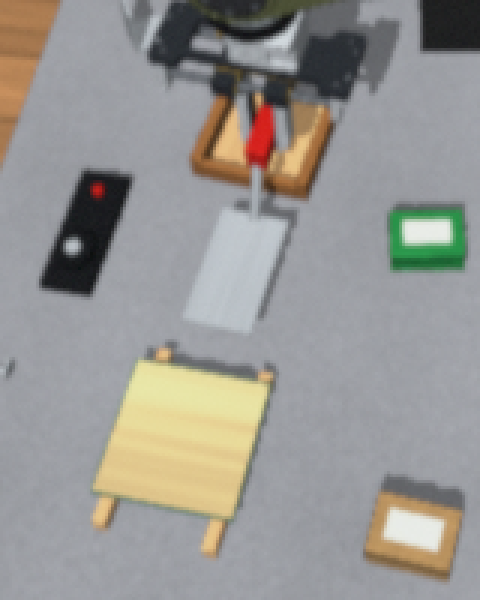

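{"fn": "move_arm", "kwargs": {
  "rows": "-2.5 0 0 0 -0.003 -0.003; 0 0 18 0 0 0; 0 0 10 0 0 0; 0 0 0 0 0 0; 0 0 0 0 0 0"
}}

```text
time_s: 10.02
ee_pos: [0.594, 0.0266, 0.1567]
eef_rot: [-3.141, -0.001, -0.12]
force: [-0.4, -0.3, -1.5]
grip_width: 0.0214
```

Run:
```python
from h import *
to([.5943,.0271,.155],-.1205)
c=snap('side');zoom(c,190,180,350,380,'z7.png',3)
H=hsv(c);m=big(((H[...,2]>140)&(H[...,1]<30)).astype(np.uint8)*255,(230,240,300,305),5)
z=sensors.get_obs()['ee_pos'][2]-.145
print(rectw(c,m,z)); o=sensors.get_obs(); u=np.array([-np.sin(o['eef_rot'][2]),np.cos(o['eef_rot'][2])]);print('pred',o['ee_pos'][:2]+.11*u)
cv2.imwrite('pics/m.png',m)
```

```text
t 10.03 pos [0.594  0.0266 0.1567] rot [-3.1415e+00 -9.0000e-04 -1.2030e-01] F [-0.4 -0.3 -1.5] M [-0.22  0.07  0.03] w 0.0214
 turn [-0.0001 -0.0009  0.0002] shift after turn [ 0.2 -0.5  1.7] shift before turn [ 0.2 -0.5  1.7]
(array([627.7, 122.7, 204.2, 205.8,   6.6]), array([626. , 120.2]))
pred [0.6072323  0.13580455]
```

View pics/z7.png

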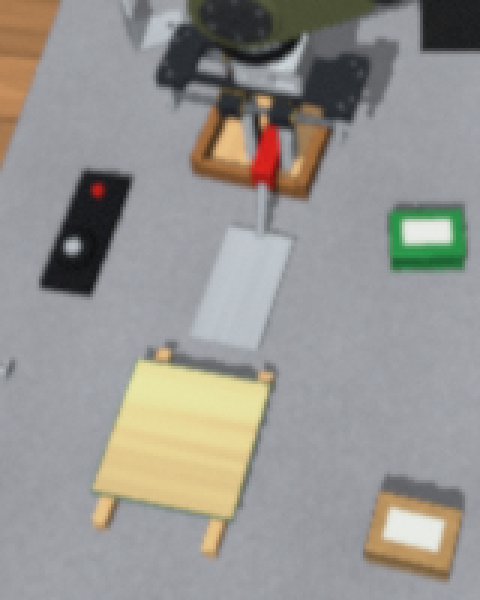

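Run:
```python
from h import *
c=snap('side')
f=lambda u,v:(190+u/3,180+v/3)
q=ray(c,[f(190,337),f(262,347),f(294,236),f(229,226)],.0117);print(q, q.mean(0))
print(ray(c,[f(163,352),f(268,374)],.018), 'outer lower stubs',ray(c,[f(102,512),f(212,537)],.018))
```

```text
[[0.64263886 0.19255666]
 [0.57676833 0.19491246]
 [0.56667402 0.07769367]
 [0.62992233 0.07380063]] [0.60400088 0.13474085]
[[0.66194607 0.21279531]
 [0.56604397 0.22300724]] outer lower stubs [[0.67997306 0.35882112]
 [0.58666126 0.36869078]]
```

{"fn": "move_arm", "kwargs": {
  "rows": "0 -10 1 0 0 0; 0 -20 0 0 0 0; 0 -20 0 0 0 0; 0 -20 0 0 0 0; 0 0 0 0 0 0"
}}

```text
time_s: 10.75
ee_pos: [0.6032, 0.1027, 0.1566]
eef_rot: [-3.141, -0.003, -0.119]
force: [0.1, -0.6, -1.9]
grip_width: 0.0217
```

Run:
```python
from h import *
to([.6112,.1671,.155],-.1205)
```

```text
t 10.75 pos [0.6032 0.1027 0.1566] rot [-3.141e+00 -2.500e-03 -1.188e-01] F [ 0.1 -0.6 -1.9] M [-0.23  0.11  0.  ] w 0.0217
 turn [-0.0006 -0.0025  0.0017] shift after turn [  0.2 -64.9   1.6] shift before turn [  0.3 -64.9   1.7]
```

{"fn": "move_arm", "kwargs": {
  "rows": "0 -20 1 0 -0.002 0; 0 -20 0 0 0 0.001; 0 -15 0 0 0 0; 0 -5 0 0 0 0; 0 0 0 0 0 0;0 0 0 0 0 0"
}}

```text
time_s: 11.5
ee_pos: [0.6107, 0.1663, 0.1553]
eef_rot: [-3.141, 0.0, -0.12]
force: [0.3, 0.3, -1.1]
grip_width: 0.0217
```

Run:
```python
from h import *
to([.6112,.1671,.155],-.1205)
c=snap('side');zoom(c,190,180,350,380,'z8.png',3)
c=snap('top');zoom(c,160,110,330,210,'z9.png',4)
```

```text
t 11.5 pos [0.6107 0.1663 0.1553] rot [-3.1413  0.     -0.1197] F [ 0.3  0.3 -1.1] M [-0.23  0.13 -0.03] w 0.0217
 turn [-0.0003  0.      0.0008] shift after turn [ 0.4 -0.9  0.3] shift before turn [ 0.4 -0.9  0.3]
```

View pics/z8.png

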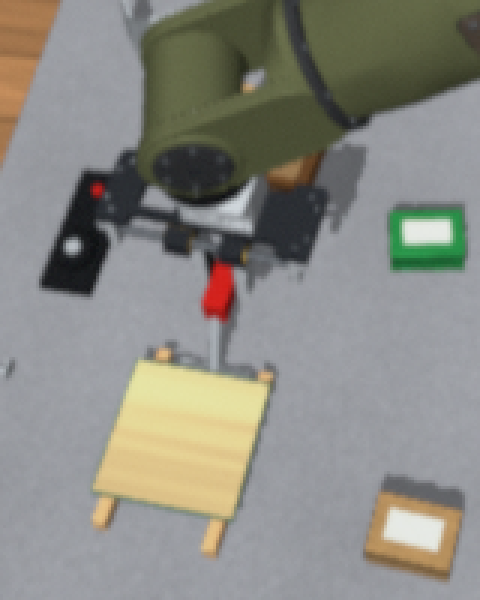

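{"fn": "move_arm", "kwargs": {
  "rows": "0 0 -4 0 0 0; 0 0 -4 0 0 0; 0 0 -4 0 0 0; 0 0 -8 0 0 0; 0 0 -12 0 0 0; 0 0 -16 0 0 0; 0 0 -16 0 0 0; 0 0 -8 0 0 0; 0 0 0 0 0 0; 0 0 0 0 0 0"
}}

```text
time_s: 12.85
ee_pos: [0.6108, 0.1655, 0.2336]
eef_rot: [-3.141, -0.002, -0.121]
force: [0.3, -0.2, -2.9]
grip_width: 0.0216
```

```bash
cat >> h.py <<'E'
def edges(c,m,z,trim=.2):
    """fit the 4 sides of a square mask: outline cast on plane z, line fit per side -> centre, heading"""
    M=cv2.GaussianBlur(cv2.resize(m,None,fx=UP,fy=UP,interpolation=cv2.INTER_LINEAR),(0,0),UP*.4)
    q=max(cv2.findContours((M>127).astype(np.uint8),cv2.RETR_EXTERNAL,cv2.CHAIN_APPROX_NONE)[0],key=len)[:,0]
    p=ray(c,(q+.5)/UP-.5,z)*1000
    (x,y),(w,h),a=cv2.minAreaRect(p.astype(np.float32))
    a=np.deg2rad(a);u=np.array([np.cos(a),np.sin(a)]);v=np.array([-u[1],u[0]])
    l=np.c_[(p-[x,y])@u,(p-[x,y])@v];out=[]
    for ax,s,L,W in((0,1,w,h),(0,-1,w,h),(1,1,h,w),(1,-1,h,w)):
        k=(l[:,ax]*s>L/2-6)&(abs(l[:,1-ax])<W*(.5-trim))
        f=np.polyfit(l[k,1-ax],l[k,ax],1)
        out.append((f[1],np.degrees(np.arctan(f[0]))*(-1 if ax==0 else 1)))
    o=np.array(out);ce=np.array([x,y])+(o[0,0]+o[1,0])/2*u+(o[2,0]+o[3,0])/2*v
    return 'centre',ce.round(1),'size',(o[0,0]-o[1,0]).round(1),(o[2,0]-o[3,0]).round(1),'angles',(np.degrees(a)+o[:,1]).round(1)
E
python3 - <<'E'
from h import *
to([.6112,.1671,.155],-.1205)
o=sensors.get_obs();y=o['eef_rot'][2];u=np.array([-np.sin(y),np.cos(y)]);S=o['ee_pos'][:2]+.11*u
print('S',S,'target +14:',S+.014*u)
for n,b in(('side',(200,250,310,370)),('top',(150,110,245,200))):
    c=snap(n);H=hsv(c);m=big(((H[...,1]>60)&(H[...,2]>90)&(H[...,0]<45)).astype(np.uint8)*255,b,9)
    z=o['ee_pos'][2]-.139; print(n,z,edges(c,m,z)); P=cloud(c)[cv2.erode(m,np.ones((5,5)))>0]
    A=np.c_[P[:,:2]-P[:,:2].mean(0),np.ones(len(P))];print(np.linalg.lstsq(A,P[:,2],rcond=None)[0].round(4))
    if n=='side': zoom(c,190,180,350,380,'z10.png',3)
    else: zoom(c,150,90,330,210,'z11.png',4)
E
```

```text
t 12.85 pos [0.6108 0.1655 0.2336] rot [-3.141e+00 -1.500e-03 -1.208e-01] F [ 0.3 -0.2 -2.9] M [-0.39  0.06  0.04] w 0.0216
 turn [-0.0006 -0.0015 -0.0003] shift after turn [ 0.2 -1.7 78.6] shift before turn [ 0.  -1.6 78.6]
S [0.62408245 0.27465992] target +14: [0.62576886 0.28855797]
side 0.09464299432532042 ('centre', array([621.5, 290. ]), 'size', np.float64(120.0), np.float64(132.0), 'angles', array([86.2, 84.6, 85.7, 84.7]))
[-0.2692  0.9173  0.094 ]
top 0.09464299432532042 ('centre', array([539.7, 294.2]), 'size', np.float64(117.8), np.float64(94.1), 'angles', array([ 5.9,  1.4, -8.6, 26. ]))
[-0.7268 -1.5844  0.5232]
```

View pics/z10.png

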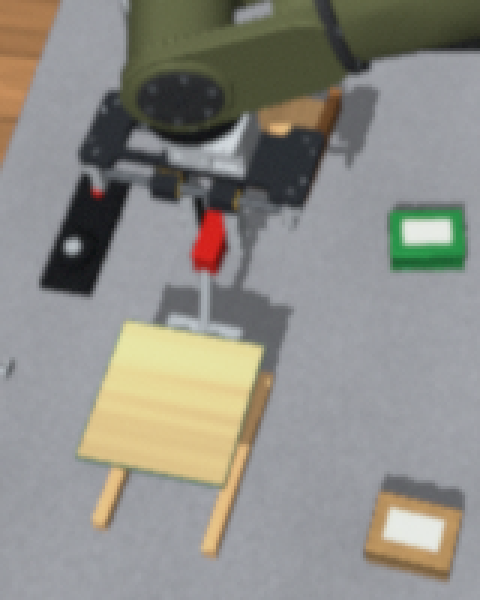

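View pics/z11.png

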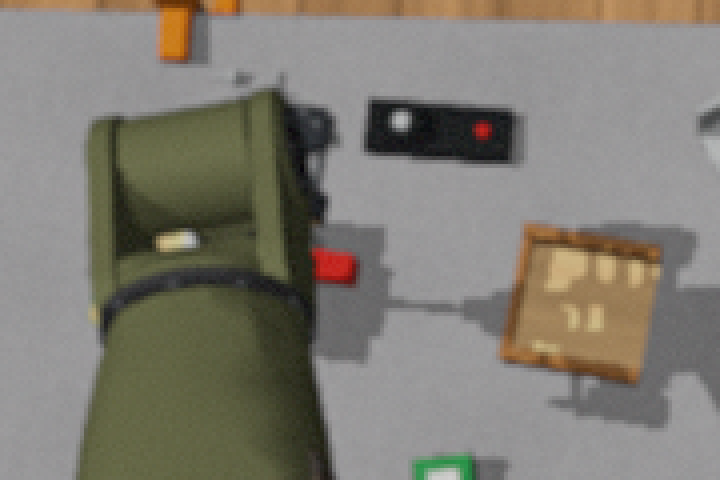

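Run:
```python
from h import *
c=snap('side')
f=lambda u,v:(190+(u+.5)/3-.5,180+(v+.5)/3-.5)
q=ray(c,[f(122,321),f(264,346),f(225,484),f(79,457)],.0946);print(q,q.mean(0))
for a,b in((0,1),(1,2),(2,3),(3,0)): d=q[b]-q[a];print(np.hypot(*d).round(4),np.degrees(np.arctan2(d[1],d[0])).round(2))
H=hsv(c);m=big(((H[...,1]>60)&(H[...,2]>90)&(H[...,0]<45)).astype(np.uint8)*255,(200,250,310,370),9)
P=cloud(c)[cv2.erode(m,np.ones((9,9)))>0];P=P[(P[:,2]>.06)];A=np.c_[P[:,:2]-P[:,:2].mean(0),np.ones(len(P))];print(len(P),P.mean(0),np.linalg.lstsq(A,P[:,2],rcond=None)[0].round(4))
```

```text
[[0.68492849 0.22499662]
 [0.56297387 0.23412928]
 [0.57261592 0.352726  ]
 [0.6899391  0.34440941]] [0.62761435 0.28906533]
0.1223 175.72
0.119 85.35
0.1176 -4.05
0.1195 -92.4
1649 [0.621859   0.29268134 0.09440053] [-0.1923  0.514   0.0944]
```

```bash
cat >> h.py <<'E'
def sides(c,m,z,trim=.2):
    M=cv2.GaussianBlur(cv2.resize(m,None,fx=UP,fy=UP,interpolation=cv2.INTER_LINEAR),(0,0),UP*.4)
    q=max(cv2.findContours((M>127).astype(np.uint8),cv2.RETR_EXTERNAL,cv2.CHAIN_APPROX_NONE)[0],key=len)[:,0]
    p=ray(c,(q+.5)/UP-.5,z)*1000
    (x,y),(w,h),a=cv2.minAreaRect(p.astype(np.float32))
    if a>45: a-=90;w,h=h,w
    ad=a;a=np.deg2rad(a);u=np.array([np.cos(a),np.sin(a)]);v=np.array([-u[1],u[0]])
    l=np.c_[(p-[x,y])@u,(p-[x,y])@v]
    for nm,ax,s,L,W in(('+x',0,1,w,h),('-x',0,-1,w,h),('+y',1,1,h,w),('-y',1,-1,h,w)):
        k=(l[:,ax]*s>L/2-6)&(abs(l[:,1-ax])<W*(.5-trim))
        f=np.polyfit(l[k,1-ax],l[k,ax],1)
        ang=ad+np.degrees(np.arctan(f[0]))*(-1 if ax==0 else 1)
        mid=np.array([x,y])+f[1]*(u if ax==0 else v)
        print(nm,mid.round(1),'ang',ang.round(1),end=' | ')
    print()
E
python3 - <<'E'
from h import *
for n,b in(('top',(265,140,325,195)),('side',(245,195,315,250))):
    c=camera(n);c['color']=cv2.imread(f'pics/{n}0.png');H=hsv(c)
    m=big(((H[...,1]>60)&(H[...,2]>60)).astype(np.uint8)*255,b)
    for z in(0,.03):print(n,z);sides(c,m,z)
E
```

```text
top 0
+x [682.  -46.3] ang -8.4 | -x [558.8 -27.5] ang -8.8 | +y [629.8  24.2] ang -8.6 | -y [611.2 -97.9] ang -8.2 | 
top 0.03
+x [674.3 -48.3] ang -8.4 | -x [554.  -29.9] ang -8.8 | +y [623.3  20.5] ang -8.6 | -y [605.1 -98.7] ang -8.2 | 
side 0
+x [680.3 -61.1] ang -9.0 | -x [554.8 -42.1] ang -8.8 | +y [628.   17.7] ang -9.1 | Traceback (most recent call last):
  File "<stdin>", line 5, in <module>
  File "h.py", line 70, in sides
    f=np.polyfit(l[k,1-ax],l[k,ax],1)
    raise TypeError("expected non-empty vector for x")
TypeError: expected non-empty vector for x
```

Run:
```python
from h import *
for n,b in(('top',(165,130,240,190)),('side',(210,285,295,370))):
    c=camera(n);c['color']=cv2.imread(f'pics/{n}0.png');H=hsv(c)
    for k in (7,9,11):
        m=big(((H[...,1]>60)&(H[...,2]>90)).astype(np.uint8)*255,b,k)
        print(n,k);sides(c,m,.024,.3)
```

```text
top 7
+x [689.6 286.3] ang -5.8 | -x [570.7 294. ] ang -4.7 | +y [634.5 349.4] ang -4.8 | -y [626.7 230.5] ang -1.9 | 
top 9
+x [689.6 286.3] ang -5.8 | -x [570.7 294. ] ang -4.7 | +y [634.5 349.4] ang -4.8 | -y [626.7 230.5] ang -1.9 | 
top 11
+x [689.6 287.1] ang -6.0 | -x [570.5 292.7] ang -4.5 | +y [633.5 349.5] ang -4.7 | -y [627.9 230.5] ang -2.1 | 
side 7
+x [687.1 284.6] ang -5.4 | -x [568.  294.7] ang -4.8 | +y [632.6 348.5] ang -5.1 | -y [622.5 229.6] ang -5.7 | 
side 9
+x [687.1 284.6] ang -5.4 | -x [568.  294.7] ang -4.8 | +y [632.7 348.5] ang -5.1 | -y [622.6 229.6] ang -5.7 | 
side 11
+x [687.1 284.6] ang -5.4 | -x [568.  294.7] ang -4.8 | +y [632.6 348.5] ang -5.1 | -y [622.5 229.6] ang -5.6 |
```

Run:
```python
from h import *
to([.5895,-.1614,.225],-.183)
```

```text
t 13.2 pos [0.6109 0.1655 0.2338] rot [-3.141e+00 -1.700e-03 -1.207e-01] F [-1.6 -1.1 -2.7] M [-0.31  0.12  0.02] w 0.0218
 turn [-0.0007 -0.0017  0.0623] shift after turn [ 38.4 325.3   8.8] shift before turn [ 18.1 327.1   8.6]
```

{"fn": "move_arm", "kwargs": {
  "rows": "0 4 0 0 0 0.003; 0 8 0 0 0 0.005; 0 12 0 0 0 0.006; 0 16 0 0 0 0.006; 1 20 0 0 0 0.006; 1 24 0 0 0 0.006; 2 24 0 0 0 0.006; 2 24 0 0 0 0.005; 3 24 0 0 0 0.005; 3 24 0 0 0 0.005; 3 24 0 0 0 0; 3 24 0 0 0 0; 3 24 0 0 0 0; 3 20 0 0 0 0; 2 16 0 0 0 0; 1 12 0 0 0 0; 0 8 0 0 0 0; 0 4 0 0 0 0; 0 0 0 0 0 0"
}}

```text
time_s: 15.58
ee_pos: [0.5815, -0.1715, 0.2348]
eef_rot: [3.141, -0.004, -0.185]
force: [0.2, -0.1, -2.7]
grip_width: 0.0219
```

Run:
```python
from h import *
to([.5895,-.1614,.225],-.183)
```

```text
t 15.57 pos [ 0.5815 -0.1715  0.2348] rot [ 3.1415 -0.004  -0.1845] F [ 0.2 -0.1 -2.7] M [-0.34  0.06 -0.02] w 0.0219
 turn [ 0.0001 -0.004  -0.0015] shift after turn [  6.  -11.4   9.8] shift before turn [  5.9 -11.4   9.8]
```

{"fn": "move_arm", "kwargs": {
  "rows": "2 -3 0 0 -0.003 0; 2 -5 4 0 0 0; 1 -3 8 0 0 -0.001; 0 0 10 0 0 0; 0 0 5 0 0 0; 0 0 0 0 0 0; 0 0 0 0 0 0"
}}

```text
time_s: 16.45
ee_pos: [0.5891, -0.1595, 0.2052]
eef_rot: [-3.141, 0.0, -0.182]
force: [-0.0, 0.2, -3.0]
grip_width: 0.0217
```

Run:
```python
from h import *
to([.5895,-.1614,.190],-.183)
o=sensors.get_obs()
for n in('side','top'):
    c=snap(n);zoom(c,*((220,120,380,290) if n=='side' else (240,100,400,220)),n+'c.png',4)
    b=(220,150,340,270) if n=='side' else (255,130,340,210)
    H=hsv(c);m=big(((H[...,1]>60)&(H[...,2]>150)&(H[...,0]<45)).astype(np.uint8)*255,b,7)
    print(n);sides(c,m,o['ee_pos'][2]-.139)
```

```text
t 16.45 pos [ 0.5891 -0.1595  0.2052] rot [-3.1414e+00  5.0000e-04 -1.8170e-01] F [-0.   0.2 -3. ] M [-0.33  0.15 -0.07] w 0.0217
 turn [-0.0002  0.0005  0.0013] shift after turn [ 0.8  1.8 15.2] shift before turn [ 0.8  1.8 15.2]
side
+x [673.5 -32.8] ang -7.3 | -x [556.3 -15.8] ang -8.8 | +y [625.4  47. ] ang -10.6 | -y [604.8 -95.1] ang -8.9 | 
top
+x [677.  -29.1] ang -7.6 | -x [559.5 -10.7] ang -3.9 | +y [624.3  21.9] ang -8.8 | -y [611.5 -59.9] ang -12.2 |
```

View pics/sidec.png

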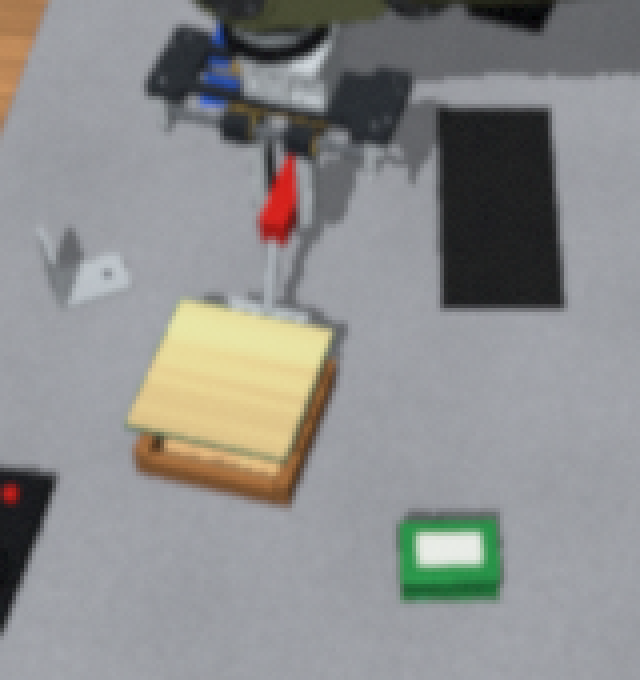

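View pics/topc.png

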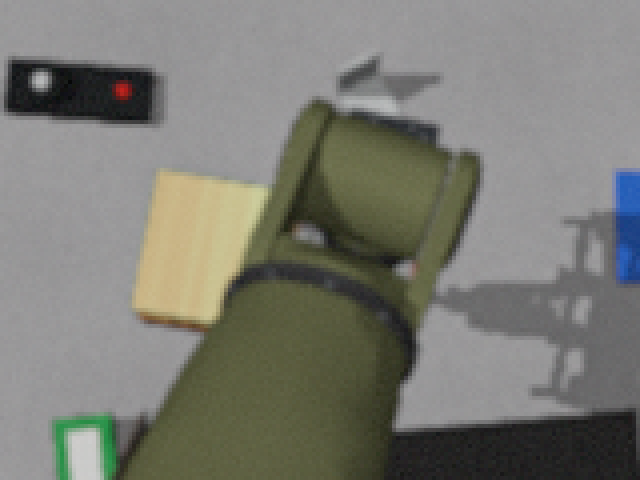

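{"fn": "move_arm", "kwargs": {
  "rows": "0.5 2 6 0 0 0.001; 0 0 10 0 0 0; 0 0 6 0 0 0; 0 0 2 0 0 0; 0 0 0 0 0 0; 0 0 0 0 0 0"
}}

```text
time_s: 17.3
ee_pos: [0.5892, -0.1618, 0.1795]
eef_rot: [-3.141, 0.0, -0.183]
force: [-0.5, 1.1, -3.3]
grip_width: 0.0218
```

Run:
```python
from h import *
to([.5895,-.1614,.179],-.183)
o=sensors.get_obs()
c=snap('side');zoom(c,240,170,320,255,'z13.png',8)
H=hsv(c);m=big(((H[...,1]>40)&(H[...,2]>175)&(H[...,0]<45)).astype(np.uint8)*255,(220,150,340,270),7)
sides(c,m,o['ee_pos'][2]-.139,.3)
```

```text
t 17.3 pos [ 0.5892 -0.1618  0.1795] rot [-3.1414e+00  3.0000e-04 -1.8290e-01] F [-0.5  1.1 -3.3] M [-0.29  0.13  0.01] w 0.0218
 turn [-0.0002  0.0003  0.0001] shift after turn [ 0.2 -0.5  0.5] shift before turn [ 0.2 -0.5  0.5]
+x [673.5 -49. ] ang -8.4 | -x [555.5 -31.6] ang -9.7 | +y [623.1  18.8] ang -8.3 | -y [605.7 -99.2] ang -8.9 |
```

View pics/z13.png

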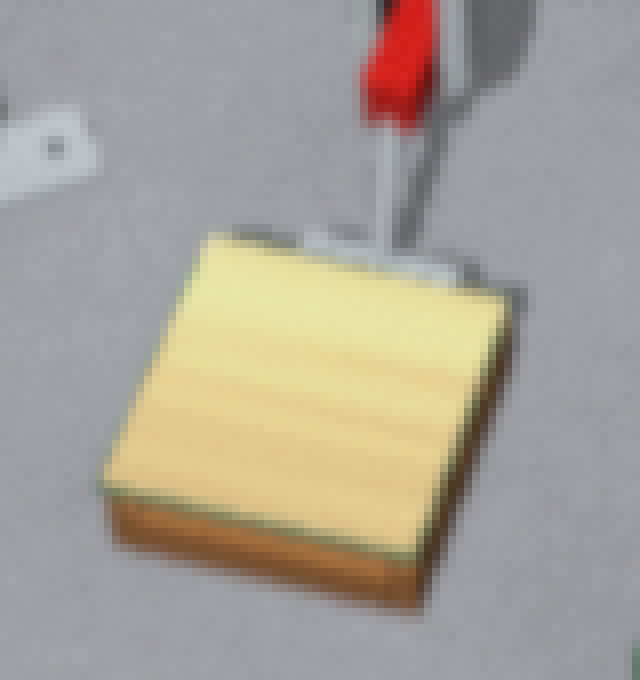

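Run:
```python
from h import *
c=snap('side')
f=lambda u,v:(240+(u+.5)/8-.5,170+(v+.5)/8-.5)
print('carc bottom +y edge',ray(c,[f(116,546),f(420,612)],0), ray(c,[f(518,347)],.03))
print('panel +y edge bottom',ray(c,[f(102,492),f(420,560)],.0345))
print('panel top corners',ray(c,[f(207,232),f(512,298),f(424,550),f(104,482)],.0405))
```

```text
carc bottom +y edge [[0.68014145 0.01081648]
 [0.56342516 0.02675532]] [[ 0.5404295  -0.07589322]]
panel +y edge bottom [[0.68140283 0.01076093]
 [0.56176161 0.02697412]]
panel top corners [[ 0.66522147 -0.10937476]
 [ 0.54448999 -0.09082111]
 [ 0.56009852  0.02653588]
 [ 0.68003776  0.0103975 ]]
```

{"fn": "move_arm", "kwargs": {
  "rows": "0 0 2 0 0 0; 0 0 2 0 0 0; 0 0 2 0 0 0; 0 0 3 0 0 0; 0 0 3 0 0 0; 0 0 2 0 0 0; 0 0 0 0 0 0; 0 0 0 0 0 0"
}}

```text
time_s: 18.4
ee_pos: [0.5894, -0.1618, 0.165]
eef_rot: [-3.141, -0.001, -0.183]
force: [-0.9, -0.1, -2.0]
grip_width: 0.0218
```

Run:
```python
from h import *
to([.5895,-.1614,.167],-.183)
c=snap('side');zoom(c,240,170,320,255,'z14.png',8)
```

```text
t 18.4 pos [ 0.5894 -0.1618  0.165 ] rot [-3.1413e+00 -6.0000e-04 -1.8310e-01] F [-0.9 -0.1 -2. ] M [-0.14  0.14 -0.04] w 0.0218
 turn [-0.0003 -0.0006 -0.0001] shift after turn [ 0.1 -0.5 -2. ] shift before turn [ 0.1 -0.5 -2. ]
```

View pics/z14.png

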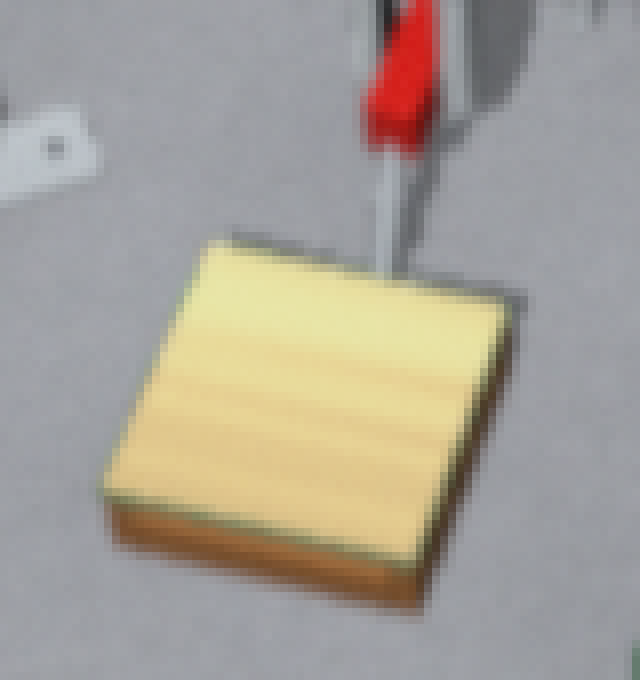

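{"fn": "move_arm", "kwargs": {
  "rows": "0 5 0 0 0 0; 0 10 0 0 0 0; 0 15 0 0 0 0; 0 20 0 0 0 0; 0 20 0 0 0 0; 0 20 0 0 0 0; 0 20 0 0 0 0; 0 20 0 0 0 0; 0 20 0 0 0 0; 0 0 0 0 0 0; 0 0 0 0 0 0"
}}

```text
time_s: 19.82
ee_pos: [0.5593, -0.3217, 0.165]
eef_rot: [-3.141, -0.001, -0.185]
force: [0.2, 0.5, -2.0]
grip_width: 0.0217
```

Run:
```python
from h import *
to([.4387,-.3525,.25],.1056)
c=snap('side');zoom(c,240,120,400,270,'z15.png',4)
```

```text
t 19.82 pos [ 0.5593 -0.3217  0.165 ] rot [-3.1415e+00 -1.0000e-03 -1.8520e-01] F [ 0.2  0.5 -2. ] M [-0.18  0.12 -0.02] w 0.0217
 turn [ 0.     -0.001  -0.2908] shift after turn [-123.2   17.9  -85. ] shift before turn [-112.8   52.5  -85.1]
```

View pics/z15.png

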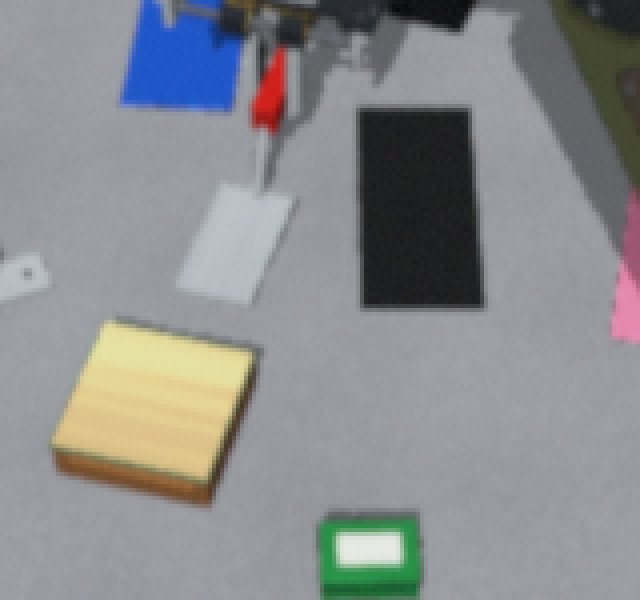

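{"fn": "move_arm", "kwargs": {
  "rows": "0 0 -25 0 0 0; 0 0 -30 0 0 -0.07; 0 0 0 0 0 -0.07; 0 0 0 0 0 -0.07; 0 0 0 0 0 -0.07; 0 0 0 0 0 0; 0 0 0 0 0 0"
}}

```text
time_s: 20.75
ee_pos: [0.561, -0.3169, 0.2222]
eef_rot: [-3.141, -0.001, 0.108]
force: [-0.3, 0.1, -2.1]
grip_width: 0.0215
```

Run:
```python
from h import *
to([.442,-.3515,.19],.1056)
c=snap('side');H=hsv(c);m=big((H[...,2]<70).astype(np.uint8)*255,(322,140,366,205));print(rectw(c,m,.003))
```

```text
t 20.75 pos [ 0.561  -0.3169  0.2222] rot [-3.1413e+00 -1.1000e-03  1.0770e-01] F [-0.3  0.1 -2.1] M [-0.22  0.02  0.02] w 0.0215
 turn [-0.0003 -0.0011  0.0021] shift after turn [-122.    21.9   32.2] shift before turn [-122.1   21.6   32.1]
(array([ 436. , -289.2,   98.1,  225.7,    6.6]), array([ 435.9, -287.7]))
```

{"fn": "move_arm", "kwargs": {
  "rows": "-25 5 0 0 0 0; -35 7 0 0 0 0; -30 7 5 0 0 0; -18 5 10 0 0 0; -5 0 15 0 0 0; 0 0 0 0 0 0; 0 0 0 0 0 0"
}}

```text
time_s: 21.68
ee_pos: [0.4495, -0.3526, 0.191]
eef_rot: [3.141, -0.002, 0.104]
force: [0.6, -1.0, -1.8]
grip_width: 0.0219
```

Run:
```python
from h import *
to([.445,-.354,.1515],.112)
```

```text
t 21.68 pos [ 0.4495 -0.3526  0.191 ] rot [ 3.1413e+00 -2.2000e-03  1.0380e-01] F [ 0.6 -1.  -1.8] M [-0.25  0.09  0.  ] w 0.0219
 turn [ 0.0003 -0.0022 -0.0082] shift after turn [-4.7  0.9 39.5] shift before turn [-4.8  0.9 39.5]
```

{"fn": "move_arm", "kwargs": {
  "rows": "-4.5 1 10 0 -0.002 -0.008; 0 0 15 0 0 0; 0 0 8 0 0 0; 0 0 3 0 0 0; 0 0 1 0 0 0; 0 0 0 0 0 0"
}}

```text
time_s: 22.42
ee_pos: [0.4459, -0.3537, 0.1514]
eef_rot: [3.141, -0.0, 0.114]
force: [-0.3, 0.5, -1.3]
grip_width: 0.0217
```

Run:
```python
from h import *
to([.445,-.354,.1515],.112)
```

```text
t 22.43 pos [ 0.4459 -0.3537  0.1514] rot [ 3.1414e+00 -2.0000e-04  1.1350e-01] F [-0.3  0.5 -1.3] M [-0.18  0.04  0.07] w 0.0217
 turn [ 0.0002 -0.0002  0.0015] shift after turn [-1.   0.2 -0.1] shift before turn [-1.   0.2 -0.1]
```

{"fn": "move_arm", "kwargs": {
  "rows": "0 0 0.6 0 0 0; 0 0 0 0 0 0"
}}

```text
time_s: 22.68
ee_pos: [0.446, -0.3537, 0.1513]
eef_rot: [3.141, -0.001, 0.114]
force: [1.0, 0.3, -1.1]
grip_width: 0.0218
```

{"fn": "move_arm", "kwargs": {
  "rows": "0 0 0 0 0 0; 0 0 0 0 0 0; 0 0 0 0 0 0; 0 0 0 0 0 0; 0 0 -10 0 0 0; 0 0 -30 0 0 0; 0 0 -40 0 0 0; 0 0 -40 0 0 0; 0 0 0 0 0 0",
  "grip": 0.2
}}

```text
time_s: 23.8
ee_pos: [0.446, -0.3537, 0.2784]
eef_rot: [3.139, -0.003, 0.113]
force: [-0.2, -0.4, -1.1]
grip_width: 0.0561
```

Run:
```python
from h import *
to([.444,.069,.2],.13)
c=snap('side','s5.png');zoom(c,190,100,390,390,'z16.png',2)
snap('top','t5.png')
```

```text
t 23.8 pos [ 0.446  -0.3537  0.2784] rot [ 3.1389e+00 -2.5000e-03  1.1350e-01] F [-0.2 -0.4 -1.1] M [-0.08 -0.02 -0.01] w 0.0561
 turn [ 0.0027 -0.0025 -0.0165] shift after turn [  52.8 -419.4   78.4] shift before turn [  45.7 -420.4   77.3]
```

View pics/z16.png

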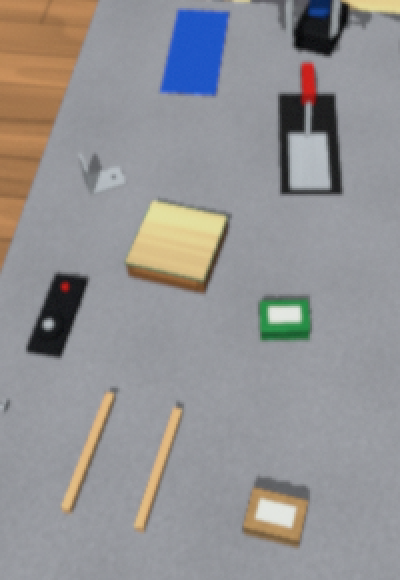

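View pics/t5.png

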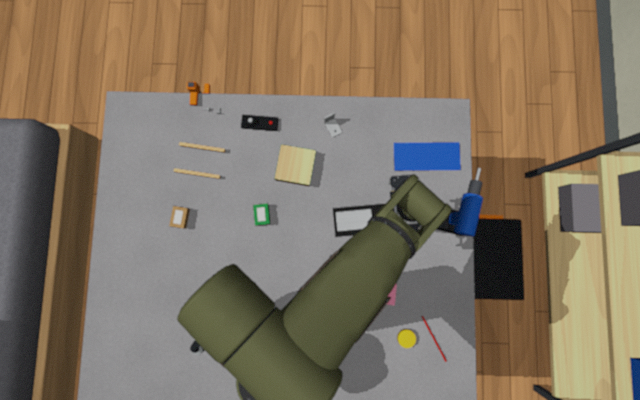

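{"fn": "move_arm", "kwargs": {
  "rows": "0 -20 0 0 0 0.17; 0 -20 0 0 0 0.17; 0 -10 0 0 0 0.17; 0 0 0 0 0 0.17; 0 0 0 0 0 0.17; 0 0 0 0 0 0.17; 0 0 0 0 0 0.17; 0 0 0 0 0 0.17; 0 0 0 0 0 0.17; 0 0 0 0 0 0; 0 0 0 0 0 0",
  "grip": 0.5
}}

```text
time_s: 25.28
ee_pos: [0.4436, -0.2996, 0.2604]
eef_rot: [3.123, 0.019, -1.461]
force: [-0.4, 0.9, 0.5]
grip_width: 0.0704
```

```bash
cat >> h.py <<'E'
def label(n,b):
    c=camera(n);H=hsv(c);m=big(((H[...,2]>150)&(H[...,1]<60)).astype(np.uint8)*255,b)
    r,ce=rectw(c,m,.03);off=np.array([-.8,0]) if n=='top' else np.array([2.4,0])
    print(n,'label',r,'corrected',ce+off)
E
python3 - <<'E'
from h import *
to([.4445,.069,.2],-1.449)
label('top',(245,200,275,235));label('side',(310,240,355,275))
label('top',(160,200,192,235));label('side',(300,335,355,378))
for n,b in(('top',(265,135,325,195)),('side',(240,190,315,255))):
    c=snap(n);H=hsv(c);m=big(((H[...,1]>40)&(H[...,2]>175)&(H[...,0]<45)).astype(np.uint8)*255,b,5);sides(c,m,.036)
E
```

```text
t 25.27 pos [ 0.4436 -0.2996  0.2604] rot [ 3.1228  0.0188 -1.4612] F [-0.4  0.9  0.5] M [-0.02  0.15 -0.03] w 0.0704
 turn [ 0.0187  0.0189 -0.012 ] shift after turn [-365.8  -45.7   60.4] shift before turn [-365.1  -42.5   66.5]
top label [444.8  69.2  50.   29.7   2.6] corrected [444.3  70. ]
side label [441.5  67.5 129.3 114.    6.6] corrected [444.9  67.1]
top label [428.5 349.2  30.7  50.4  82.7] corrected [427.8 349.2]
side label [427.1 345.9 136.  103.5   6.5] corrected [430.  345.5]
+x [674.6 -47.4] ang -8.5 | -x [560.2 -30.2] ang -8.9 | +y [626.   18.4] ang -7.7 | -y [608.8 -96.1] ang -9.2 | 
+x [673.2 -49. ] ang -7.6 | -x [556.  -31.8] ang -8.6 | +y [623.3  18. ] ang -8.6 | -y [606.2 -98.6] ang -9.3 |
```

{"fn": "move_arm", "kwargs": {
  "rows": "-30 -4 0 0.009 0.009 -0.006; -50 -6 0 0.009 0.009 -0.006; -55 -7 5 0 0 0; -55 -7 10 0 0 0; -55 -7 10 0 0 0; -50 -6 10 0 0 0; -30 -4 10 0 0 0; -15 -2 5 0 0 0; 0 0 0 0 0 0; 0 0 0 0 0 0"
}}

```text
time_s: 26.82
ee_pos: [0.446, 0.0526, 0.2117]
eef_rot: [-3.136, -0.002, -1.447]
force: [-0.7, -0.5, -0.2]
grip_width: 0.0702
```

Run:
```python
from h import *
to([.4445,.069,.16],-1.449)
c=snap('side');zoom(c,290,200,390,290,'z17.png',6)
```

```text
t 26.82 pos [0.446  0.0526 0.2117] rot [-3.1361e+00 -2.2000e-03 -1.4466e+00] F [-0.7 -0.5 -0.2] M [-0.05  0.11 -0.02] w 0.0702
 turn [-0.0055 -0.0022  0.0024] shift after turn [-16.5  -0.5  51.7] shift before turn [-16.6  -0.2  51.7]
```

View pics/z17.png

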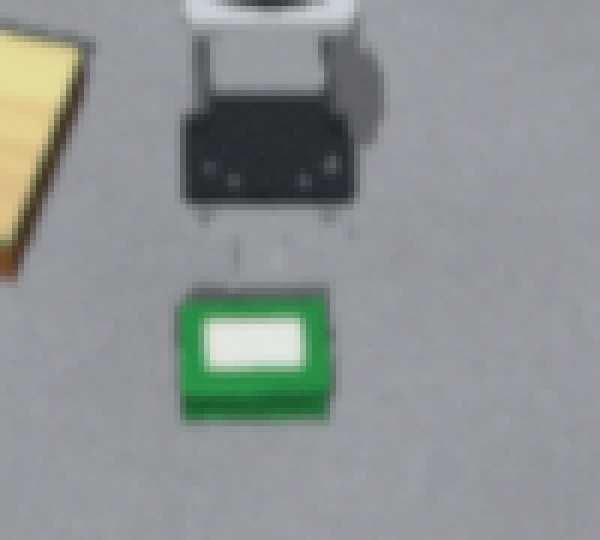

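{"fn": "move_arm", "kwargs": {
  "rows": "-10 0 0 -0.005 -0.002 0.002; -6 0 5 0 0 0; 0 0 25 0 0 0; 0 0 25 0 0 0; 0 0 10 0 0 0; 0 0 0 0 0 0; 0 0 0 0 0 0",
  "grip": 0.6
}}

```text
time_s: 27.75
ee_pos: [0.4446, 0.0691, 0.1459]
eef_rot: [-3.139, -0.0, -1.451]
force: [0.8, -0.2, -0.2]
grip_width: 0.075
```

Run:
```python
from h import *
to([.4445,.069,.103],-1.449)
c=snap('side');zoom(c,290,200,390,290,'z18.png',6)
```

```text
t 27.75 pos [0.4446 0.0691 0.1459] rot [-3.1389e+00 -1.0000e-04 -1.4509e+00] F [ 0.8 -0.2 -0.2] M [-0.03  0.11  0.01] w 0.075
 turn [-0.0027 -0.0001 -0.0019] shift after turn [ 0.1  0.1 42.9] shift before turn [ 0.1  0.2 42.9]
```

View pics/z18.png

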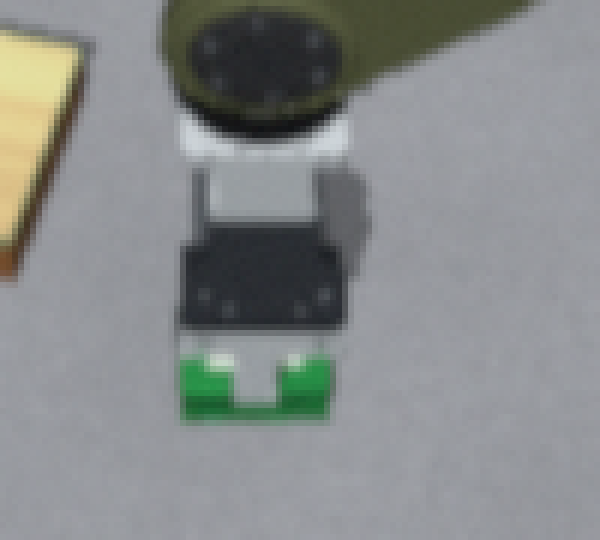

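Centred on the box, so I'll descend and grip.

{"fn": "move_arm", "kwargs": {
  "rows": "0 0 15 -0.003 0 -0.002; 0 0 15 0 0 0; 0 0 7 0 0 0; 0 0 2 0 0 0; 0 0 0 0 0 0; 0 0 0 0 0 0"
}}

```text
time_s: 28.55
ee_pos: [0.4449, 0.0691, 0.1047]
eef_rot: [-3.141, -0.0, -1.449]
force: [-0.2, -1.6, -0.2]
grip_width: 0.0751
```

{"fn": "move_arm", "kwargs": {
  "rows": "0 0 0 0 0 0; 0 0 0 0 0 0; 0 0 0 0 0 0; 0 0 0 0 0 0",
  "grip": -1,
  "newtons": 30
}}

```text
time_s: 29.05
ee_pos: [0.4452, 0.0691, 0.1052]
eef_rot: [-3.14, -0.0, -1.449]
force: [1.5, -0.3, -0.9]
grip_width: 0.0496
```

Run:
```python
from h import *
to([.4445,.069,.103],-1.449)
```

```text
t 29.05 pos [0.4452 0.0691 0.1052] rot [-3.1399e+00 -2.0000e-04 -1.4488e+00] F [ 1.5 -0.3 -0.9] M [-0.03  0.05 -0.04] w 0.0496
 turn [-0.0017 -0.0002  0.0002] shift after turn [0.1 0.7 2.2] shift before turn [0.1 0.7 2.2]
```

{"fn": "move_arm", "kwargs": {
  "rows": "0 0 -20 0 0 0; 0 0 -35 0 0 0; 0 0 -35 0 0 0; 0 0 0 0 0 -0.16; 0 0 0 0 0 -0.16; 0 0 0 0 0 -0.16; 0 0 0 0 0 -0.16; 0 0 0 0 0 -0.16; 0 0 0 0 0 -0.16; 0 0 0 0 0 -0.16; 0 0 0 0 0 -0.12; 0 0 0 0 0 0; 0 0 0 0 0 0"
}}

```text
time_s: 30.68
ee_pos: [0.4421, 0.0687, 0.1947]
eef_rot: [3.139, 0.008, -0.172]
force: [-0.5, 0.8, -4.0]
grip_width: 0.0496
```

Run:
```python
from h import *
to([.6168,-.0393,.21],-.150)
```

```text
t 30.68 pos [0.4421 0.0687 0.1947] rot [ 3.1392  0.0078 -0.1721] F [-0.5  0.8 -4. ] M [-0.06  0.06  0.07] w 0.0496
 turn [ 0.0023  0.0078 -0.0221] shift after turn [188.9  80.7 -15.3] shift before turn [190.5  76.6 -16.6]
```

{"fn": "move_arm", "kwargs": {
  "rows": "25 10 -4 0.002 0.008 -0.022; 40 17 -4 0 0 0; 40 17 -4 0 0 0; 40 17 -4 0 0 0; 25 11 0 0 0 0; 10 5 0 0 0 0; 0 0 0 0 0 0; 0 0 0 0 0 0"
}}

```text
time_s: 31.68
ee_pos: [0.611, -0.0378, 0.2092]
eef_rot: [3.141, 0.003, -0.163]
force: [-0.0, 0.3, -2.9]
grip_width: 0.0496
```

Run:
```python
from h import *
to([.6168,-.0393,.16],-.150)
```

```text
t 31.68 pos [ 0.611  -0.0378  0.2092] rot [ 3.1414  0.0032 -0.1633] F [-0.   0.3 -2.9] M [-0.07  0.04 -0.03] w 0.0496
 turn [ 0.0002  0.0032 -0.0133] shift after turn [ 6.   0.6 49.2] shift before turn [ 6.1  0.5 49.2]
```

{"fn": "move_arm", "kwargs": {
  "rows": "5.5 0.5 5 0 0.003 -0.013; 0 0 15 0 0 0; 0 0 20 0 0 0; 0 0 8 0 0 0; 0 0 0 0 0 0; 0 0 0 0 0 0"
}}

```text
time_s: 32.42
ee_pos: [0.6155, -0.0377, 0.1581]
eef_rot: [3.141, 0.001, -0.148]
force: [-0.1, 0.2, -3.5]
grip_width: 0.0498
```

Run:
```python
from h import *
to([.6168,-.0393,.1412],-.150)
c=snap('side');zoom(c,220,150,340,260,'z19.png',6)
```

```text
t 32.42 pos [ 0.6155 -0.0377  0.1581] rot [ 3.1415e+00  8.0000e-04 -1.4800e-01] F [-0.1  0.2 -3.5] M [-0.12  0.03  0.02] w 0.0498
 turn [0.0001 0.0008 0.002 ] shift after turn [ 1.6  1.4 16.9] shift before turn [ 1.6  1.4 16.9]
```

View pics/z19.png

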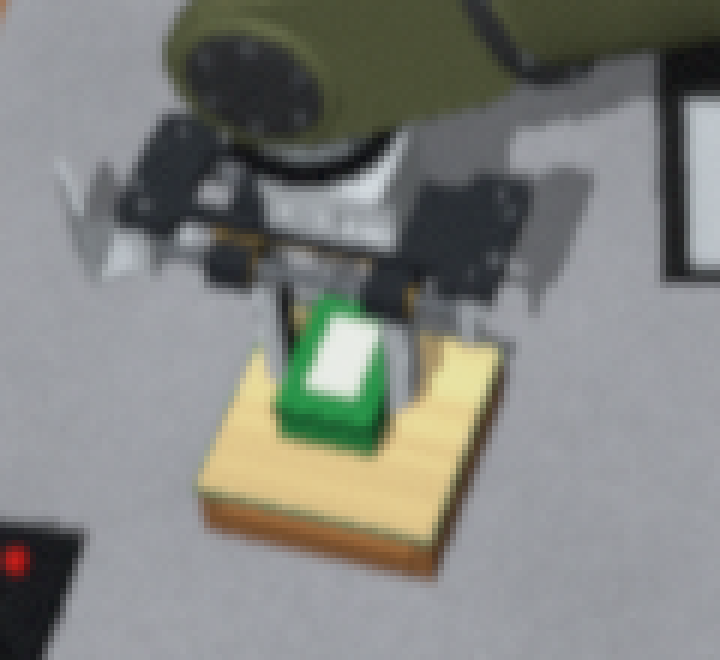

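{"fn": "move_arm", "kwargs": {
  "rows": "1.5 1.5 5 0 0 0.002; 0 0 5 0 0 0; 0 0 4 0 0 0; 0 0 2 0 0 0; 0 0 0.5 0 0 0; 0 0 0 0 0 0; 0 0 0 0 0 0"
}}

```text
time_s: 33.35
ee_pos: [0.6171, -0.0397, 0.1415]
eef_rot: [3.142, -0.001, -0.15]
force: [0.1, -0.5, -4.0]
grip_width: 0.0499
```

Run:
```python
from h import *
to([.6168,-.0393,.1412],-.150)
```

```text
t 33.35 pos [ 0.6171 -0.0397  0.1415] rot [ 3.1415e+00 -8.0000e-04 -1.5030e-01] F [ 0.1 -0.5 -4. ] M [-0.06  0.08 -0.03] w 0.0499
 turn [ 0.0001 -0.0008 -0.0003] shift after turn [-0.4 -0.3  0.3] shift before turn [-0.4 -0.3  0.3]
```

{"fn": "move_arm", "kwargs": {
  "rows": "0 0 0.6 0 0 0; 0 0 0.4 0 0 0; 0 0 0 0 0 0"
}}

```text
time_s: 33.72
ee_pos: [0.6172, -0.0396, 0.1413]
eef_rot: [3.142, -0.001, -0.15]
force: [-0.9, 0.2, -1.8]
grip_width: 0.0498
```

{"fn": "move_arm", "kwargs": {
  "rows": "0 0 0 0 0 0; 0 0 0 0 0 0; 0 0 0 0 0 0; 0 0 0 0 0 0; 0 0 -10 0 0 0; 0 0 -30 0 0 0; 0 0 -40 0 0 0; -10 -20 -20 0 0 0; -20 -40 0 0 0 0; 0 -60 0 0 0 0; 0 -60 0 0 0 0; 0 0 0 0 0 0",
  "grip": 0.5
}}

```text
time_s: 35.22
ee_pos: [0.6147, 0.1475, 0.2513]
eef_rot: [-3.14, -0.009, -0.152]
force: [-0.5, -0.7, 1.3]
grip_width: 0.0707
```

Run:
```python
from h import *
to([.4283,.3485,.2],1.44)
c=snap('side');zoom(c,190,150,370,390,'z20.png',3)
c=snap('top');zoom(c,150,90,350,250,'z21.png',4)
```

```text
t 35.23 pos [0.6147 0.1475 0.2513] rot [-3.1399 -0.0089 -0.1525] F [-0.5 -0.7  1.3] M [-0.08  0.1  -0.01] w 0.0707
 turn [ 0.0058 -0.0082 -1.5925] shift after turn [ 175.  -211.    51.3] shift before turn [-215.2 -170.3   49.7]
```

View pics/z20.png

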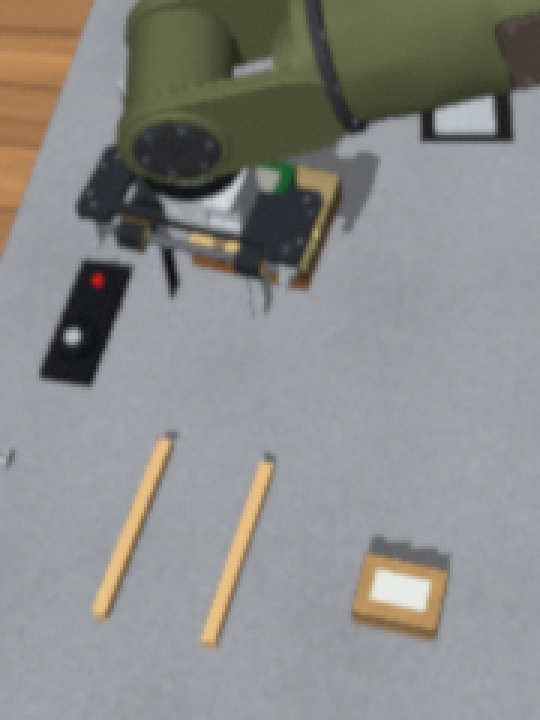

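View pics/z21.png

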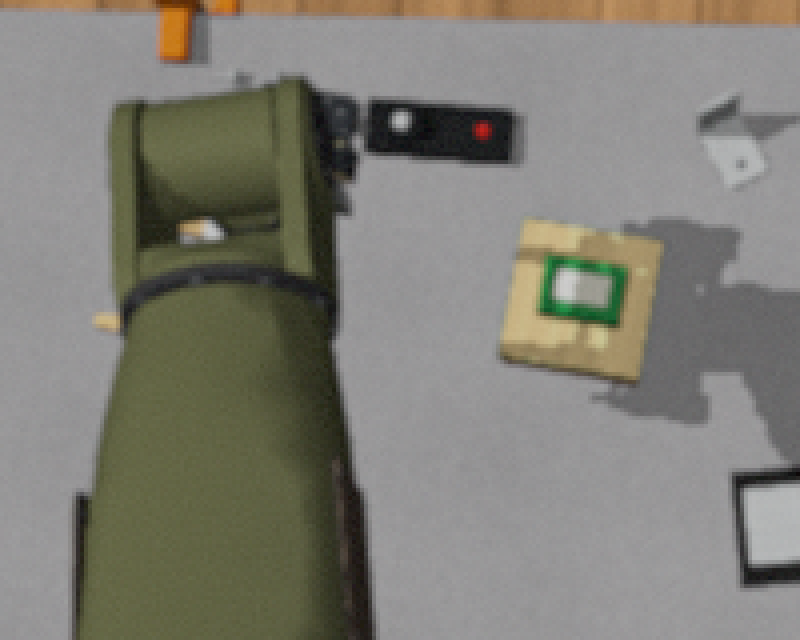

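The brown box has been knocked: its label moved from about (328,357) to (323,347) in the side view. I'll rotate the hand away and measure it again.

{"fn": "move_arm", "kwargs": {
  "rows": "-40 15 0 0 0 -0.16; -40 25 0 0 0 -0.16; -35 35 0 0 0 -0.16; 0 0 0 0 0 -0.16; 0 0 0 0 0 -0.16; 0 0 0 0 0 -0.16; 0 0 0 0 0 -0.16; 0 0 0 0 0 -0.16; 0 0 0 0 0 -0.16; 0 0 0 0 0 -0.13; 0 0 0 0 0 0; 0 0 0 0 0 0",
  "grip": 0.6
}}

```text
time_s: 36.83
ee_pos: [0.4987, 0.0509, 0.2539]
eef_rot: [3.128, 0.001, 1.439]
force: [-0.2, -0.1, 0.1]
grip_width: 0.0749
```

Run:
```python
from h import *
c=snap('side');zoom(c,280,300,380,390,'z22.png',6)
H=hsv(c);w=((H[...,2]>150)&(H[...,1]<60)).astype(np.uint8)*255;print(rectw(c,big(((H[...,2]>185)&(H[...,1]<50)).astype(np.uint8)*255,(305,330,345,368)),.03))
c=snap('top','t6.png');zoom(c,150,180,250,260,'z23.png',6)
H=hsv(c);print(rectw(c,big(((H[...,2]>170)&(H[...,1]<60)).astype(np.uint8)*255,(165,195,205,235)),.03))
print(rectw(c,big(((H[...,1]>60)&(H[...,2]>90)).astype(np.uint8)*255,(165,195,205,235)),.03))
to([.435,.33,.2],1.44)
```

```text
(array([439.7, 324.5,  27.7,  46.9,  82.6]), array([439.5, 324.7]))
(array([442. , 326.6,  30.7,  50.6,  82.6]), array([441.9, 326.7]))
(array([441.7, 325.3,  53.4,  72. ,  82.6]), array([441.9, 325.1]))
t 36.92 pos [0.4988 0.0513 0.2538] rot [3.1285e+00 7.0000e-04 1.4409e+00] F [ 0.3  0.2 -0.5] M [-0.01  0.03  0.01] w 0.0752
 turn [0.0131 0.0007 0.0009] shift after turn [268.  -99.6  53.8] shift before turn [ 268.2 -100.1   52.3]
```

View pics/z22.png

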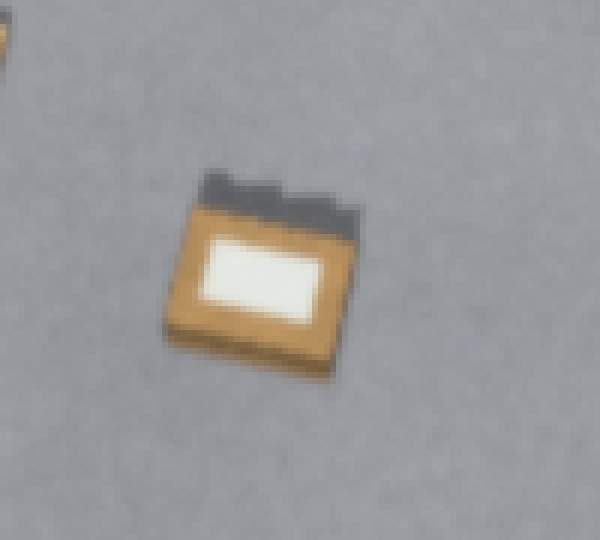

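View pics/t6.png

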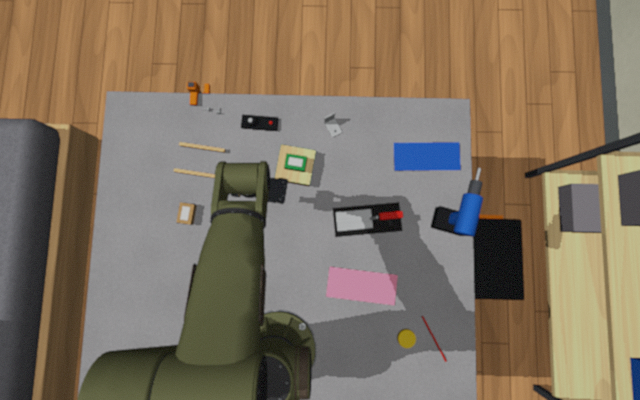

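Run:
```python
from h import *
to([.4415,.3255,.19],1.4417)
c=snap('top')
H=hsv(c);print('green',rectw(c,big(((H[...,1]>100)&(H[...,0]>50)&(H[...,0]<80)).astype(np.uint8)*255,(275,140,320,185)),.066))
c=snap('side');H=hsv(c);print('label',rectw(c,big(((H[...,2]>185)&(H[...,1]<50)).astype(np.uint8)*255,(265,195,300,230)),.066))
zoom(c,220,150,340,260,'z24.png',6)
```

```text
t 36.92 pos [0.4988 0.0513 0.2538] rot [3.1285e+00 7.0000e-04 1.4409e+00] F [ 0.3  0.2 -0.5] M [-0.01  0.03  0.01] w 0.0752
 turn [ 0.0131  0.0007 -0.0008] shift after turn [264.6 -92.1  63.8] shift before turn [264.6 -93.2  62.4]
green (array([617.1, -42.6,  69.8,  50.9,  81.7]), array([617.1, -42.5]))
label (array([616.5, -43. ,  48.7,  27.7,  81.8]), array([616.6, -42.9]))
```

{"fn": "move_arm", "kwargs": {
  "rows": "40 -10 5 0.013 0 0; 55 -14 10 0 0 0; 55 -14 10 0 0 0; 50 -13 10 0 0 0; 40 -10 10 0 0 0; 15 -5 5 0 0 0; 0 0 0 0 0 0; 0 0 0 0 0 0"
}}

```text
time_s: 38.02
ee_pos: [0.4662, 0.3192, 0.2022]
eef_rot: [3.141, 0.001, 1.435]
force: [0.2, 0.2, -0.3]
grip_width: 0.0749
```

Run:
```python
from h import *
to([.4415,.3255,.15],1.4417)
```

```text
t 38.02 pos [0.4662 0.3192 0.2022] rot [3.1407e+00 1.2000e-03 1.4346e+00] F [ 0.2  0.2 -0.3] M [ 0.05 -0.03  0.03] w 0.0749
 turn [ 0.0009  0.0013 -0.0071] shift after turn [  3.1 -25.3  52.2] shift before turn [  3.  -25.4  52.1]
```

View pics/z24.png

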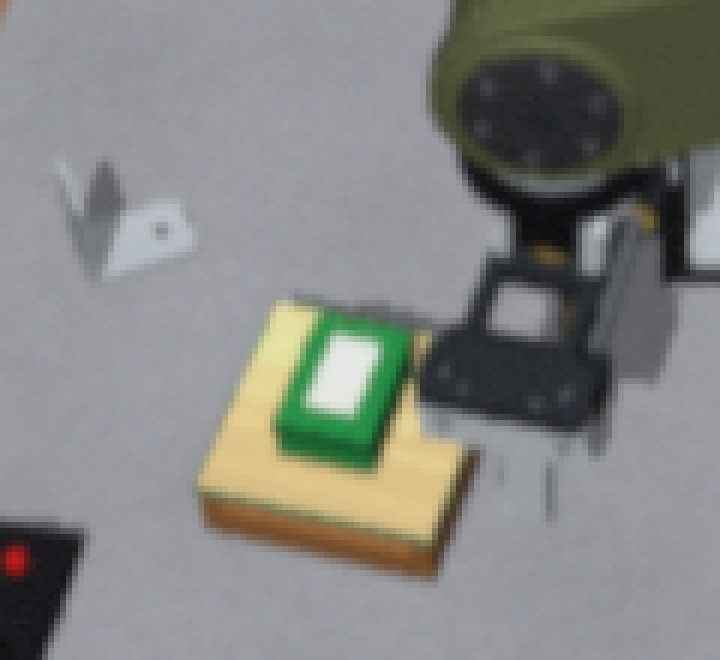

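{"fn": "move_arm", "kwargs": {
  "rows": "2 -13 0 0.001 0.001 -0.007; 1 -12 10 0 0 0; 0 0 20 0 0 0; 0 0 18 0 0 0; 0 0 0 0 0 0; 0 0 0 0 0 0"
}}

```text
time_s: 38.78
ee_pos: [0.4389, 0.3235, 0.1532]
eef_rot: [3.141, -0.001, 1.439]
force: [-1.2, 1.1, 0.6]
grip_width: 0.0751
```

Run:
```python
from h import *
to([.4415,.3255,.103],1.4417)
c=snap('side');zoom(c,270,280,390,400,'z25.png',5)
```

```text
t 38.77 pos [0.4389 0.3235 0.1532] rot [ 3.1407e+00 -7.0000e-04  1.4388e+00] F [-1.2  1.1  0.6] M [-0.01  0.01 -0.05] w 0.0751
 turn [ 0.0008 -0.0007 -0.0029] shift after turn [ 2.4  2.3 50.2] shift before turn [ 2.3  2.3 50.2]
```

View pics/z25.png

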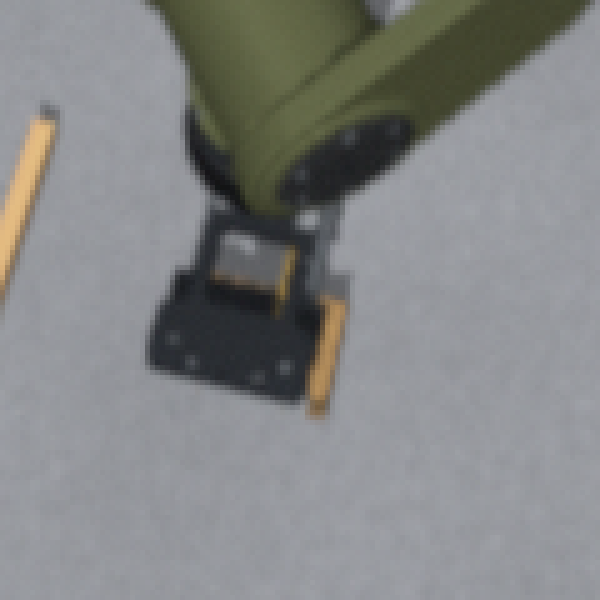

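{"fn": "move_arm", "kwargs": {
  "rows": "2.2 1 15 0.001 0 -0.003; 0 0 20 0 0 0; 0 0 10 0 0 0; 0 0 3 0 0 0; 0 0 0 0 0 0; 0 0 0 0 0 0"
}}

```text
time_s: 39.58
ee_pos: [0.4408, 0.3261, 0.1039]
eef_rot: [3.14, -0.002, 1.442]
force: [-0.6, 0.1, -0.1]
grip_width: 0.0756
```

{"fn": "move_arm", "kwargs": {
  "rows": "0 0 0 0 0 0; 0 0 0 0 0 0; 0 0 0 0 0 0; 0 0 0 0 0 0",
  "grip": -1,
  "newtons": 30
}}

```text
time_s: 40.08
ee_pos: [0.4411, 0.3263, 0.1047]
eef_rot: [3.139, -0.003, 1.442]
force: [0.1, 1.2, -1.2]
grip_width: 0.0499
```

Run:
```python
from h import *
to([.4415,.3255,.103],1.4417)
```

```text
t 40.08 pos [0.4411 0.3263 0.1047] rot [ 3.1387 -0.0033  1.4422] F [ 0.1  1.2 -1.2] M [ 0.05 -0.03  0.02] w 0.0499
 turn [ 0.0028 -0.0033  0.0005] shift after turn [-0.7  0.5  1.7] shift before turn [-0.7  0.5  1.7]
```

{"fn": "move_arm", "kwargs": {
  "rows": "0 0 -20 0 0 0; 0 0 -40 0 0 0; 0 0 -50 0 0 0; 0 0 -30 0 0 0; 0 0 0 0 0 0.16; 0 0 0 0 0 0.16; 0 0 0 0 0 0.16; 0 0 0 0 0 0.16; 0 0 0 0 0 0.16; 0 0 0 0 0 0.16; 0 0 0 0 0 0.16; 0 0 0 0 0 0.16; 0 0 0 0 0 0.16; 0 0 0 0 0 0.13; 0 0 0 0 0 0; 0 0 0 0 0 0"
}}

```text
time_s: 42.08
ee_pos: [0.4376, 0.324, 0.2426]
eef_rot: [3.135, 0.009, -0.176]
force: [-0.4, 0.7, -4.0]
grip_width: 0.0498
```

Run:
```python
from h import *
to([.617,-.041,.23],-.146)
```

```text
t 42.08 pos [0.4376 0.324  0.2426] rot [ 3.1345  0.0088 -0.1755] F [-0.4  0.7 -4. ] M [-0.03  0.07  0.02] w 0.0498
 turn [ 0.0069  0.009  -0.0295] shift after turn [230.5 335.   12.6] shift before turn [240.4 328.   12.8]
```

{"fn": "move_arm", "kwargs": {
  "rows": "15 22 0 0.007 0.009 -0.03; 28 40 0 0 0 0; 28 41 0 0 0 0; 28 41 0 0 0 0; 28 41 0 0 0 0; 28 41 0 0 0 0; 28 41 0 0 0 0; 20 30 0 0 0 0; 10 15 0 0 0 0; 0 0 0 0 0 0; 0 0 0 0 0 0"
}}

```text
time_s: 43.45
ee_pos: [0.6103, -0.023, 0.2413]
eef_rot: [-3.141, 0.002, -0.117]
force: [-0.0, -0.5, -3.6]
grip_width: 0.0497
```

Run:
```python
from h import *
to([.617,-.041,.21],-.146)
```

```text
t 43.45 pos [ 0.6103 -0.023   0.2413] rot [-3.141e+00  1.800e-03 -1.169e-01] F [-0.  -0.5 -3.6] M [-0.02  0.1  -0.03] w 0.0497
 turn [-0.0006  0.0018  0.0291] shift after turn [ 9.3 16.8 31.3] shift before turn [ 8.8 17.1 31.2]
```

{"fn": "move_arm", "kwargs": {
  "rows": "5 9 5 0 0.002 0.015; 4 8 10 0 0 0.014; 0 0 15 0 0 0; 0 0 10 0 0 0; 0 0 0 0 0 0; 0 0 0 0 0 0"
}}

```text
time_s: 44.2
ee_pos: [0.6169, -0.0399, 0.1976]
eef_rot: [-3.141, 0.001, -0.145]
force: [-0.2, 0.9, -3.6]
grip_width: 0.0497
```

Run:
```python
from h import *
to([.617,-.041,.1707],-.146)
c=snap('side');zoom(c,240,140,320,240,'z26.png',7)
```

```text
t 44.2 pos [ 0.6169 -0.0399  0.1976] rot [-3.1408e+00  1.3000e-03 -1.4490e-01] F [-0.2  0.9 -3.6] M [-0.08  0.03 -0.01] w 0.0497
 turn [-0.0008  0.0013  0.0011] shift after turn [ 0.3  1.  26.9] shift before turn [ 0.3  1.1 26.9]
```

View pics/z26.png

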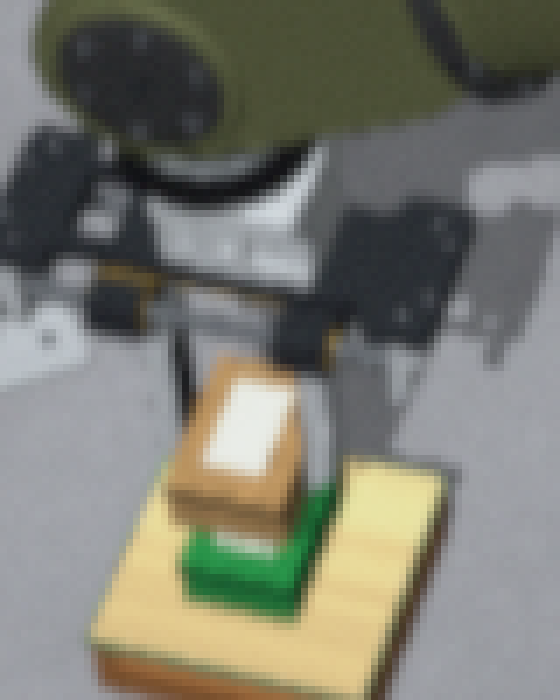

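Run:
```python
from h import *
c=snap('side');H=hsv(c);print(rectw(c,big(((H[...,2]>185)&(H[...,1]<50)).astype(np.uint8)*255,(262,190,288,211)),.1229))
f=lambda u,v:(240+(u+.5)/7-.5,140+(v+.5)/7-.5)
print('brown top front edge',ray(c,[f(168,486),f(298,512)],.1229),'bottom',ray(c,[f(175,520),f(297,545)],.0929))
print('green bottom front edge',ray(c,[f(183,595),f(297,618)],.036), )
```

```text
(array([616.4, -39.9,  48.5,  27.9,  82.3]), array([616.4, -40. ]))
brown top front edge [[ 6.42825639e-01 -6.35261975e-03]
 [ 5.89366463e-01  5.82023123e-04]] bottom [[ 0.64399957 -0.01216129]
 [ 0.5927096  -0.00531379]]
green bottom front edge [[ 0.6466949  -0.01562486]
 [ 0.59709119 -0.00939309]]
```

{"fn": "move_arm", "kwargs": {
  "rows": "0.5 2.6 5 0 0.001 0.005; 0 0 8 0 0 0; 0 0 6 0 0 0; 0 0 3 0 0 0; 0 0 1 0 0 0; 0 0 0 0 0 0; 0 0 0 0 0 0"
}}

```text
time_s: 45.18
ee_pos: [0.6172, -0.0427, 0.1737]
eef_rot: [-3.141, -0.001, -0.15]
force: [0.3, -0.2, -3.7]
grip_width: 0.0497
```

Run:
```python
from h import *
to([.6168,-.0425,.1707],-.150)
```

```text
t 45.17 pos [ 0.6172 -0.0427  0.1737] rot [-3.1408e+00 -1.0000e-03 -1.5020e-01] F [ 0.3 -0.2 -3.7] M [-0.12  0.03 -0.02] w 0.0497
 turn [-0.0008 -0.001  -0.0002] shift after turn [-0.4 -0.2  3. ] shift before turn [-0.4 -0.2  3. ]
```

{"fn": "move_arm", "kwargs": {
  "rows": "0 0 1.5 -0.001 -0.001 0; 0 0 1 0 0 0; 0 0 0.6 0 0 0; 0 0 0.4 0 0 0; 0 0 0 0 0 0"
}}

```text
time_s: 45.8
ee_pos: [0.6173, -0.0427, 0.1708]
eef_rot: [3.141, -0.001, -0.15]
force: [-0.7, -0.0, -1.7]
grip_width: 0.0494
```

Run:
```python
from h import *
to([.6168,-.0425,.1707],-.150)
```

```text
t 45.8 pos [ 0.6173 -0.0427  0.1708] rot [ 3.1413e+00 -8.0000e-04 -1.5010e-01] F [-0.7 -0.  -1.7] M [-0.08  0.17 -0.04] w 0.0494
 turn [ 0.0003 -0.0008 -0.0001] shift after turn [-0.5 -0.2  0.1] shift before turn [-0.5 -0.2  0.1]
```

Contact (load fell from 3.7 to 1.7 N). Releasing and retreating.

{"fn": "move_arm", "kwargs": {
  "rows": "0 0 0 0 0 0; 0 0 0 0 0 0; 0 0 0 0 0 0; 0 0 0 0 0 0; 0 0 -10 0 0 0; 0 0 -30 0 0 0; 0 0 -40 0 0 0; -30 0 -40 0 0 0; -40 -30 0 0 0 0; -40 -40 0 0 0 0; -40 -50 0 0 0 0; -30 -50 0 0 0 0; 0 -50 0 0 0 0; 0 0 0 0 0 0; 0 0 0 0 0 0",
  "grip": 0.5
}}

```text
time_s: 47.68
ee_pos: [0.4686, 0.2056, 0.3028]
eef_rot: [-3.138, -0.012, -0.151]
force: [-0.6, -0.6, -0.8]
grip_width: 0.0708
```

Run:
```python
from h import *
to([.4,.2,.25])
c=snap('side','s9.png');zoom(c,220,120,380,280,'z27.png',4)
H=hsv(c);print('side brown label',rectw(c,big(((H[...,2]>185)&(H[...,1]<50)).astype(np.uint8)*255,(262,180,300,225)),.096))
print('spat');m=big(((H[...,2]>150)&(H[...,1]<60)).astype(np.uint8)*255,(325,160,365,200),5);print(rectw(c,m,.006))
c=snap('top','t9.png');zoom(c,240,90,420,250,'z28.png',4)
H=hsv(c);print('top label',rectw(c,big(((H[...,2]>170)&(H[...,1]<60)).astype(np.uint8)*255,(275,140,320,185)),.096))
m=big(((H[...,1]>40)&(H[...,2]>90)).astype(np.uint8)*255,(265,135,325,195));print('panel outline');sides(c,m,.036)
```

```text
t 47.67 pos [0.4686 0.2056 0.3028] rot [-3.1383 -0.0117 -0.1515] F [-0.6 -0.6 -0.8] M [-0.1   0.07  0.02] w 0.0708
 turn [-0.0033 -0.0117  0.    ] shift after turn [-67.   15.9  52.8] shift before turn [-67.6  16.1  52. ]
side brown label (array([617. , -43. ,  48.3,  27.9,  82.8]), array([617. , -42.9]))
spatTraceback (most recent call last):
  File "<stdin>", line 5, in <module>
  File "h.py", line 33, in rectw
    q=max(cs,key=len)[:,0]; p=ray(c,(q+.5)/UP-.5,z)
      ~~~^^^^^^^^^^^^
ValueError: max() iterable argument is empty
```

View pics/z27.png

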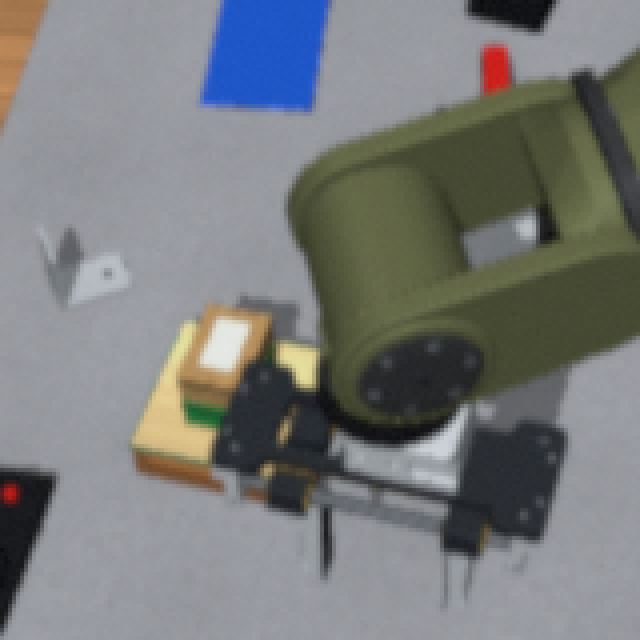

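Moving the arm further back for an unobstructed check.

{"fn": "move_arm", "kwargs": {
  "rows": "-20 -40 0 0 0 0; -30 -50 0 0 0 0; -40 -50 0 0 0 0; -40 -40 0 0 0 0; -20 0 0 0 0 0; 0 0 0 0 0 0"
}}

```text
time_s: 48.48
ee_pos: [0.349, 0.4049, 0.3026]
eef_rot: [-3.138, -0.013, -0.164]
force: [-0.2, -0.8, -0.1]
grip_width: 0.0704
```

Run:
```python
from h import *
to([.4,.2,.25])
c=snap('side','s9.png');zoom(c,190,80,390,260,'z27b.png',4)
H=hsv(c);print('side brown label',rectw(c,big(((H[...,2]>185)&(H[...,1]<50)).astype(np.uint8)*255,(262,180,300,225)),.096))
c=snap('top','t9.png');zoom(c,240,90,420,250,'z28.png',4)
H=hsv(c);print('top label',rectw(c,big(((H[...,2]>170)&(H[...,1]<60)).astype(np.uint8)*255,(275,140,320,185)),.096))
m=big(((H[...,1]>40)&(H[...,2]>90)).astype(np.uint8)*255,(265,135,325,195));print('panel outline');sides(c,m,.036)
```

```text
t 48.48 pos [0.349  0.4049 0.3026] rot [-3.1382 -0.0129 -0.1638] F [-0.2 -0.8 -0.1] M [-0.09  0.07  0.01] w 0.0704
 turn [-0.0034 -0.0129  0.    ] shift after turn [ 83.8 193.9  52.6] shift before turn [ 83.1 194.1  53. ]
side brown label (array([616.7, -42.8,  48.3,  27.8,  84.2]), array([616.9, -42.9]))
top label (array([619.9, -41.1,  49.9,  30.1,  83.1]), array([619.7, -41.1]))
panel outline
+x [676.6 -48.6] ang -9.0 | -x [553.  -29.5] ang -9.4 | +y [624.3  21.5] ang -8.4 | -y [605.7 -99.3] ang -8.5 |
```

View pics/z27b.png

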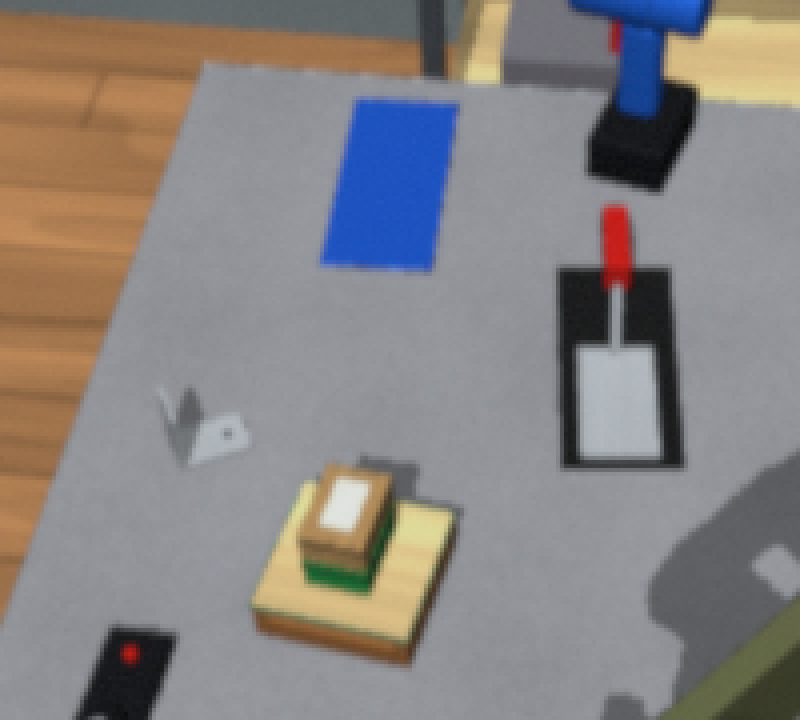

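View pics/z28.png

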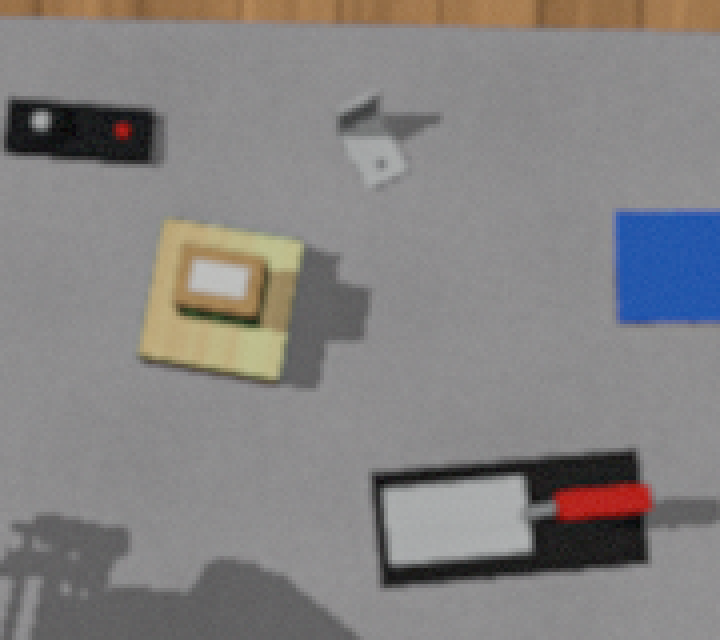

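View pics/t9.png

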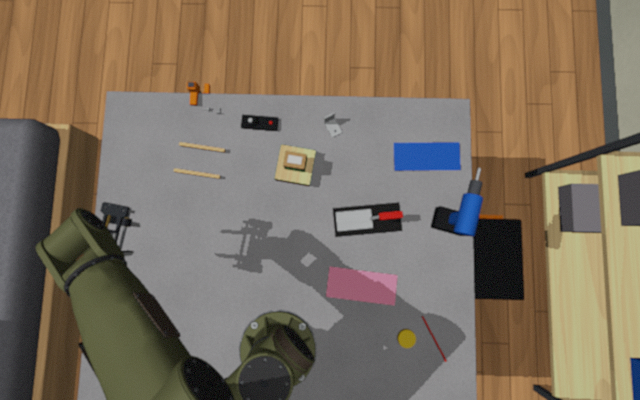

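Run:
```python
from h import *
print(ctrl.hand_in())
```

```text
the job is handed in; nothing more can be done
None
```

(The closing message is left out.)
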